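# Lock the right bottle holder on the shaker and load it

### The job

The small amber bottle rattles in a holder that is too wide for it. Take the holder whose sleeve fits the bottle closely, lower its keyholes over the two screw heads on the shaker platform and slide it towards the back of the shaker (away from the front panel) until the spring catch pops up behind the plate; only then move the bottle over into it, upright and right down. Leave the other two holders and the things around where they are, and do not tip the bottle over.

Things in the scene. Friction and masses are not known exactly. Their poses are not given: they have to be found in the camera images.
- shaker: Laboratory shaker, fixed: white body 122 x 130 mm, black front panel (screen, knob) on its -x face; on top an aluminium platform 112 (x) x 128 (y) mm, its top 64 mm above the desk, with two upright screws and a spring catch. Origin: centre of the underside, on the desk; x points from the front panel to the back, y to the left, z up.
- screw_left (a point): Left shoulder screw (shaker x = 0, y = +40 mm): point on its axis at the platform's top. Shank 8 mm thick, domed head 16 mm across; 6 mm free under the head, head top 11 mm above the platform. Axes as the shaker's.
- screw_right (a point): Right shoulder screw, the same, at shaker x = 0, y = -40 mm. A 4 mm plate has 2 mm of play in height under the heads; plate and platform are smooth metal and slide easily unless the plate is pressed down.
- seat (a point): Point on the platform's top (shaker x = +9, y = 0, z = 64 mm) where a locked holder's origin lies, with the holder's x along the seat's x (the shaker's axes): the shanks are then at the slots' narrow ends. The holder comes down 18 mm in front, at seat x = -18 mm, where the heads pass the round entries with 2 mm to spare all round, and is slid 18 mm towards +x.
- catch (a joint): Spring catch, a steel block 12 x 26 mm, 41 mm in front (-x) of the seat. 0 = up, 6.5 mm proud; 0.0065 (m) = flush. Up at the start; the plate presses it down as the holder is lowered (0.5 to 1 N, less than the holder's weight); it pops up behind the plate's rear edge when the plate is within 1.8 mm of the seat.
- holder_a: Holder, one of three look-alikes with different sleeves: aluminium foot plate 66 x 108 x 4 mm, round black sleeve upright on its middle. THIS ONE: bore 33 mm, outside 45 mm. Sleeve open at the top, its rim 32 mm above the plate's underside, the bore reaching down to the plate (4 mm up). Loose, 0.3 kg. Origin: centre of the plate's underside; x along the short side, y the long side, z up.
- holder_b: Holder, one of three look-alikes with different sleeves: aluminium foot plate 66 x 108 x 4 mm, round black sleeve upright on its middle. THIS ONE: bore 40 mm, outside 52 mm. Sleeve open at the top, its rim 32 mm above the plate's underside, the bore reaching down to the plate (4 mm up). Loose, 0.3 kg. Origin: centre of the plate's underside; x along the short side, y the long side, z up.
- holder_c: Holder, one of three look-alikes with different sleeves: aluminium foot plate 66 x 108 x 4 mm, round black sleeve upright on its middle. THIS ONE: bore 48 mm, outside 60 mm. Sleeve open at the top, its rim 32 mm above the plate's underside, the bore reaching down to the plate (4 mm up). Loose, 0.3 kg. Origin: centre of the plate's underside; x along the short side, y the long side, z up.
- holder_b_front (a point): Middle of the front (+x) edge of holder_b's plate, top face. KEYHOLES, on all three plates alike, at holder y = +40 and -40 mm: round entry, 20 mm diameter, centre x = +9 mm; from it an 11 mm wide slot runs to -x, closed at x = -13 mm, so that an 8 mm shank stops at x = -9 mm. The +x edge leads as the plate slides home.
- amber_bottle_small: Small dark amber bottle with a black cap, standing in holder_c at the start: body 36 mm in diameter up to about 50 mm, cap 18 mm in diameter from 63 to 77 mm (top), about 50 g. Cap fixed. Origin: centre of its underside, z up.
- label_roll: Bystander: roll of blank labels, 73 x 86 x 62 mm, loose. Origin: centre of its underside.
- tape: Bystander: black tape roll lying flat, 55 mm wide, 19 mm high, loose. Origin: centre of its underside.
- marker: Bystander: white marker pen with a green cap, 135 mm long, 17 mm thick, lying loose near the desk's front edge. Origin: centre of its underside.
There are look-alikes about, which are no part of the job. Leave any green look-alike of the amber_bottle_small alone.

How it is judged:
On the way:
1. The fitting holder (40 mm bore) is locked on the shaker, catch up behind it, before the bottle is moved into it (x of holder_b in the frame of seat between -0.004 and 0.003 m and y of holder_b in the frame of seat between -0.003 and 0.003 m and z of holder_b in the frame of seat between -0.002 and 0.003 m and x of holder_b_front in the frame of seat above 0.02 m and angle between the x axis of holder_b and the x axis of seat, either way round below 0.08 rad and value of joint catch below 0.0015 m and horizontal distance between amber_bottle_small and holder_b above 0.04 m), for 0.2 s.
At the end, for the whole second after the job is handed in: holder_b locked: within 4 mm of the seat along x, 3 mm in y and z, 0.08 rad of its axes, front edge to the back, catch up (under 0.0015 m); the bottle in its sleeve, within 6 mm of the axis, underside 1 to 7.5 mm above the holder's, upright within 0.12 rad; both at rest (x of holder_b in the frame of seat between -0.004 and 0.003 m and y of holder_b in the frame of seat between -0.003 and 0.003 m and z of holder_b in the frame of seat between -0.002 and 0.003 m and x of holder_b_front in the frame of seat above 0.02 m and angle between the x axis of holder_b and the x axis of seat, either way round below 0.08 rad and value of joint catch below 0.0015 m and horizontal distance between amber_bottle_small and holder_b below 0.006 m and z of amber_bottle_small in the frame of holder_b between 0.001 and 0.0075 m and angle between amber_bottle_small's own z axis and vertical below 0.12 rad and linear speed of each of amber_bottle_small, holder_b below 0.02 m/s); the robot touches nothing.
It fails at once if one of the other two holders is moved more than 40 mm (distance of any of holder_a, holder_c from where it was at the start of the episode above 0.04 m).
It fails at once if the small bottle tips over (more than 0.8 rad) (angle between amber_bottle_small's own z axis and vertical above 0.8 rad).
It fails at once if label roll, tape or marker pen is moved more than 30 mm (distance of any of label_roll, tape, marker from where it was at the start of the episode above 0.03 m).
It also fails if it takes over 51 s, if anything falls off the work surface, if the arm or the gripper's body presses on something with over 40 N, if the wrist force passes 120 N, or if a joint passes its speed limit or range.

### The arm

A 7-joint arm with a two-finger parallel gripper is mounted at the origin on a cart in front of the work surface, level with it; the furniture and walls round the work are solid. World frame = base frame: x ahead of the robot, y to its left, z up, the work surface at z = 0. Lengths are in m, angles in rad, forces in N, time in s.
With the tool pointing down it reaches from about 0.425 to 0.925 m from the base axis. Payload 6.8 kg.
Tool frame: the origin (TCP) lies at the very end of the fingers, on their centre line; the grasp point (between the pads) lies bot.grip_point_offset behind it (bot.grip_point_offset is the distance from the TCP to the grasp point, in m); z points along the fingers, y is the line along which they close (so a half turn about z gives the same grasp; the last joint's range is limited). The gripper opens to 85 mm and grips with 20 to 120 N. Pads are 22 mm wide; open, the fingers measure 114 mm over their backs; the gripper's body (76 mm by 85 mm) begins 54 mm behind the grasp point. The pads swing forward as they close: fully open they stand 13 mm farther back than shut.
Start: joints at [1.155, 0.477, 0.022, 1.555, -0.011, 1.109, -0.083], TCP at [0.205, -0.643, 0.231] pointing down, gripper open.
Joint ranges: [-2.96, 2.96], [-0.34, 2.1], [-1.41, 1.46], [0.24, 2.44], [-1.37, 4.51], [0.17, 1.92], [-2.96, 2.96]. Speed limits (rad/s): [2.39, 2.39, 3.14, 3.14, 3.14, 3.14, 3.14].

### API

Orientations are given as a unit quaternion [w, x, y, z].
In Python, from station import bot, imaging gives the robot as it stands. The module is installed in compiled form; this text tells all that it offers.
- The arm moves only by the tool carry_out, never from a script. Its argument "targets" is one flat list of numbers, 5 for each row, row after row: the closure in counts, from 0 (fully open) to 255 (shut), then the shift along the world's x, y, z in mm, then the turn about the world's z in degrees. A call has 1 to 20 rows; each row shifts and turns the commanded pose from where the row before left it; what a row does not reach is not made up. A row lasts 1/10 s, in which the tool goes at most 50 mm and 8.59 degrees, less where a joint would pass 70% of its speed; a pose out of reach is approached as far as the arm can. A call is refused whole if a number of a shift passes 50 or a number of a turn 8.59, either way. A call with a gripper value outside its range is refused whole. The fingers move at their own pace and stop on an object; "newtons" is the grip in N (left out, the last holds). Time passes only in rows, so rows that do not move let the fingers close. It gives the time, the measured TCP pose, the force, the opening and the grip force at its end, in the units of the state.
- bot.get_obs(): the state, without advancing time (a new reading comes with each control period).
- imaging.read_camera(name): name is "side" or "top"; returns a dict with "frame" (400x640x3 uint8, red, green, blue), "fov_y" (degrees; the focal length in pixels is half the picture's height over the tangent of half this angle, whatever the lens; pixels are square), "cx", "cy" (the principal point, pixels), "k1" (the pictures are not rectified: a ray, as slopes to the right and down, at radius r is drawn at 1 + k1 r^2 times it, then the intrinsics apply), "pose" (4x4, takes a point from camera to world coordinates). Camera axes: x right, y up, looking along -z (the intrinsics and any distortion apply to the point x, -y, -z); pixel columns grow to the right and rows downward; lengths in m; the calibration is good to about 2 mm. A picture is of the moment at which its call begins. There is no depth.
- bot.hand_in(): hands the job in; it is judged then, once.
The state is a dict: "t": time; "q": joint angles; "joint_vel": joint speeds; "joint_torque": joint torques, N m; "eef_pos": TCP position; "tool_rot": TCP orientation; "contact_force": force on the tool from outside, world axes, zero at the start; "torque": the same for the moment, N m; "gripper_width": opening from 0.0 (shut) to 1.0 (fully open); "grasp_force": force on a finger pad.
Only numpy, scipy, OpenCV 4.12 (cv2) and the standard library are available. Lean on these libraries where they do the work, as an engineer would, in place of code of your own. Each camera call takes 0.05 s, during which the arm holds its last target. There are 200 camera calls.

## Working session

There is one attempt and no reset: what is moved stays moved. The work goes in short steps, Python scripts to look and compute and a tool call to move; the robot and the scene stay as the last step left them, time stands still between calls to the robot, and variables do not carry over. Pictures are saved under pics/ and viewed, at most 10 in all, crops included, and the job is handed in when it is done.

Besides the shell and the picture viewer there is one more tool, called after "Emit:" as name(argument=value, ...) on one line, values as JSON. carry_out: Moves the arm, as the interface text tells. Its arguments: {"type":"object","properties":{"targets":{"type":"array","items":{"type":"number"}},"newtons":{"type":"number"}},"required":["targets"]}

```bash
mkdir -p pics
cat > h.py <<'E'
import numpy as np, cv2
from station import bot, imaging
def cam(n):
    c=imaging.read_camera(n); return c
def K(c):
    f=200/np.tan(np.radians(c["fov_y"])/2); return np.array([[f,0,c["cx"]],[0,f,c["cy"]],[0,0,1.]]),np.array([c["k1"],0,0,0.])
def ray(c,uv):
    k,d=K(c); p=cv2.undistortPoints(np.array(uv,float).reshape(-1,1,2),k,d).reshape(-1,2)
    v=np.c_[p[:,0],-p[:,1],-np.ones(len(p))]@c["pose"][:3,:3].T
    return c["pose"][:3,3],v
def onz(c,uv,z):
    o,v=ray(c,uv); return o+v*((z-o[2])/v[:,2])[:,None]
def proj(c,P):
    k,d=K(c); T=np.linalg.inv(c["pose"]); p=np.atleast_2d(P)@T[:3,:3].T+T[:3,3]
    return cv2.projectPoints(p*[1,-1,-1],np.zeros(3),np.zeros(3),k,d)[0].reshape(-1,2)
def save(c,n): cv2.imwrite("pics/"+n,c["frame"][...,::-1])
E
python3 - <<'E'
from h import *
for n in("top","side"):
    c=cam(n); save(c,n+"0.png"); print(n,c["fov_y"],c["cx"],c["cy"],c["k1"],c["pose"].round(3).tolist())
o=bot.get_obs(); print(o, bot.grip_point_offset)
E
```

```text
top 47.03868573627092 327.6889482941954 198.9831785653568 -0.06928593869476594 [[-0.018, 0.987, -0.159, 0.321], [-1.0, -0.018, 0.007, -0.146], [0.004, 0.16, 0.987, 1.638], [0.0, 0.0, 0.0, 1.0]]
side 50.77420290401515 318.39236294427286 196.02641674856935 -0.03583784773064144 [[-0.91, 0.22, -0.351, 0.148], [-0.415, -0.48, 0.773, 0.804], [0.001, 0.849, 0.528, 0.718], [0.0, 0.0, 0.0, 1.0]]
{'t': 0.1, 'q': array([ 1.15492601,  0.47771934,  0.02236085,  1.55634566, -0.01147404,
        1.1092855 , -0.08312109]), 'joint_vel': array([ 1.44706279e-03, -1.41480474e-03,  3.42049954e-04, -3.54289314e-03,
        5.83583529e-04, -7.40040041e-05,  6.32889481e-04]), 'joint_torque': array([ 3.71988819e-03, -5.97760749e+01,  1.61313593e+00, -2.81959480e+01,
        1.27855709e-02,  4.90074905e-03,  1.89721834e-05]), 'eef_pos': array([ 0.20429353, -0.64279055,  0.23042494]), 'tool_rot': array([-7.90207547e-04,  9.88183126e-01,  1.53275717e-01, -1.98372120e-04]), 'contact_force': array([ 0.7465533 , -0.18558303, -0.03059056]), 'torque': array([-0.01102923, -0.00943041,  0.02337018]), 'grasp_force': 0.0, 'gripper_width': 1.0009729770814828} 0.0187
```

View pics/top0.png

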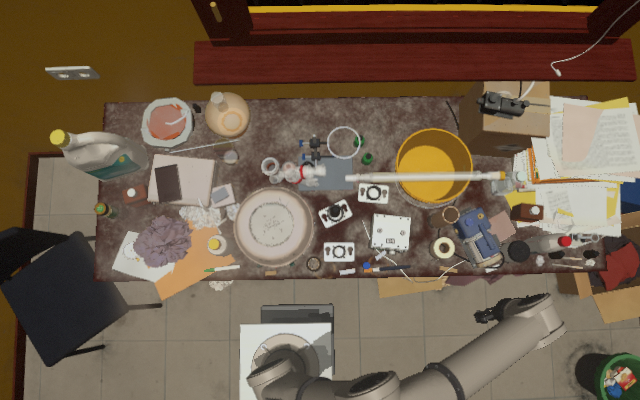

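View pics/side0.png

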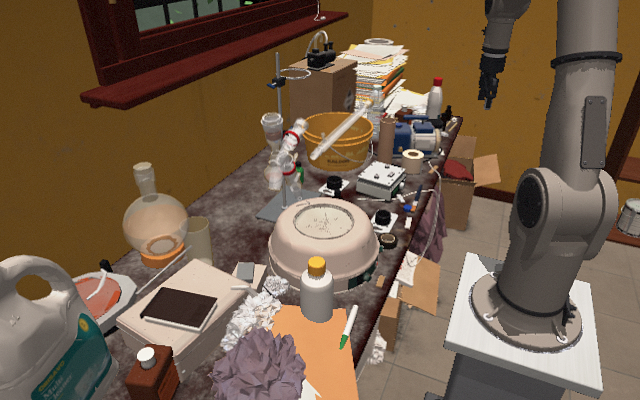

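Run:
```python
from h import *
t=cam("top");s=cam("side")
a=t["frame"][165:285,300:460][...,::-1]; b=s["frame"][140:260,310:470][...,::-1]
cv2.imwrite("pics/c1.png",cv2.resize(a,None,fx=5,fy=5,interpolation=cv2.INTER_CUBIC))
cv2.imwrite("pics/c2.png",cv2.resize(b,None,fx=5,fy=5,interpolation=cv2.INTER_CUBIC))
```

```text
(no output)
```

View pics/c1.png

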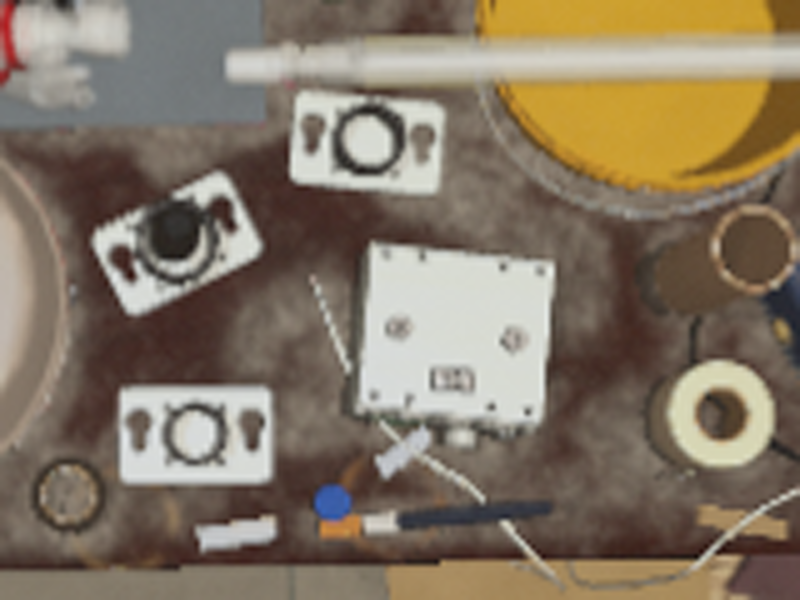

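View pics/c2.png

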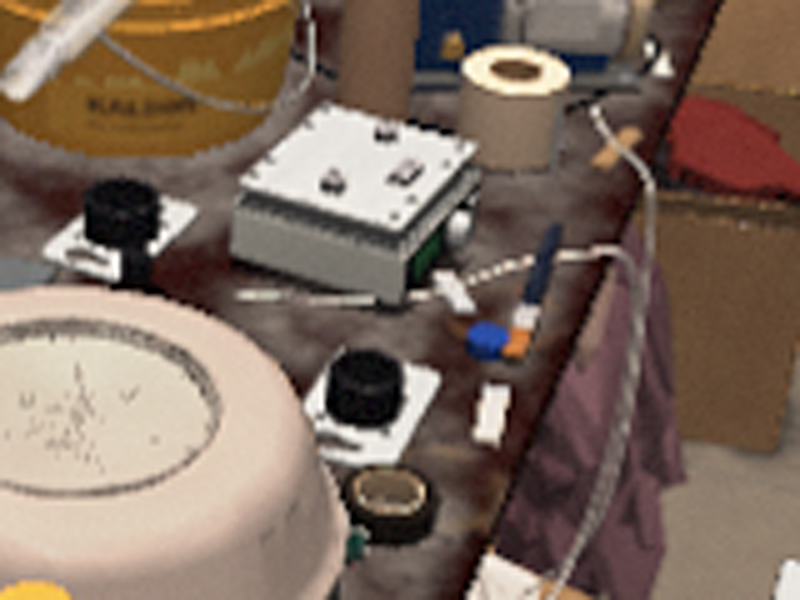

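```bash
cat >> h.py <<'E'
def rect(c,win,z,thr=150,S=8):
    """win=u0,v0,u1,v1 -> white-blob centre, yaw(deg) of short/long side, dims on plane z"""
    u0,v0,u1,v1=win; g=c["frame"][v0:v1,u0:u1].min(2)
    G=cv2.resize(g,None,fx=S,fy=S,interpolation=cv2.INTER_LINEAR)
    cs,_=cv2.findContours((G>thr).astype(np.uint8),cv2.RETR_EXTERNAL,cv2.CHAIN_APPROX_NONE)
    k=max(cs,key=cv2.contourArea)[:,0].astype(float)
    P=onz(c,(k+.5)/S-.5+[u0,v0],z)[:,:2]
    (cx,cy),(w,h),a=cv2.minAreaRect((P*1000).astype(np.float32))
    return np.array([cx,cy]),(w,h),a
def tri(t,uv1,s,uv2):
    o,v=ray(t,[uv1]);p,w=ray(s,[uv2]);A=np.c_[v[0],-w[0]]
    x=np.linalg.lstsq(A,p-o,rcond=None)[0];a=o+x[0]*v[0];b=p+x[1]*w[0];return (a+b)/2*1000,np.linalg.norm(a-b)*1000
E
python3 - <<'E'
from h import *
t=cam("top");s=cam("side")
C=lambda x,y:(300+(x+.5)/5-.5,165+(y+.5)/5-.5)
D=lambda x,y:(310+(x+.5)/5-.5,140+(y+.5)/5-.5)
for n,w,z in(("B",(354,181,392,207),.004),("A",(321,239,357,265),.004),("C",(316,196,356,230),.004),("shaker",(369,210,413,252),.064)):
    for th in(120,150,180):print(n,th,*rect(t,w,z,th))
for n,p,z in(("Bring",(368,140),.032),("Aring",(195,433),.032),("Ccap",(174,230),.08),("scrL",(398,327),.072),("scrR",(514,338),.072),("catch",(452,380),.0705)):print(n,onz(t,[C(*p)],z)*1000)
print("tubeend",tri(t,C(228,65),s,D(10,90)),"scrL",tri(t,C(398,327),s,D(333,181)),"scrR",tri(t,C(514,338),s,D(386,132)),"catch",tri(t,C(452,380),s,D(405,173)))
print("Bring",tri(t,C(368,140),s,D(122,190)))
E
```

```text
B 120 [ 604.10437012 -321.62939453] (113.84491729736328, 71.58783721923828) 83.163818359375
B 150 [ 603.91900635 -321.26599121] (109.40415954589844, 68.21664428710938) 83.41807556152344
B 180 [ 603.79278564 -321.07275391] (106.86598205566406, 64.30245971679688) 83.26348876953125
A 120 [ 395.93734741 -193.144104  ] (111.64458465576172, 70.25102996826172) 89.35342407226562
A 150 [ 395.97744751 -192.72668457] (108.17884826660156, 67.74063873291016) 89.24876403808594
A 180 [ 395.84457397 -192.47055054] (105.05023193359375, 63.957313537597656) 89.01203918457031
C 120 [ 521.37164307 -156.84941101] (69.2376937866211, 54.942081451416016) 25.77419090270996
C 150 [ 518.81494141 -151.74336243] (66.89588165283203, 42.42414855957031) 26.46630859375
C 180 [ 505.8996582  -157.38749695] (35.67217254638672, 38.780941009521484) 25.47064781188965
shaker 120 [ 453.76092529 -370.99536133] (130.80728149414062, 127.56950378417969) 82.93375396728516
shaker 150 [ 457.98690796 -371.53543091] (128.6287384033203, 116.44608306884766) 83.11111450195312
shaker 180 [ 458.30938721 -371.6930542 ] (126.48159790039062, 112.40450286865234) 82.77075958251953
Bring [[ 600.83303657 -319.05666606   32.        ]]
Aring [[ 396.00271823 -191.54422334   32.        ]]
Ccap [[ 532.33235898 -178.86382298   80.        ]]
scrL [[ 463.67965405 -330.90800692   72.        ]]
scrR [[ 454.58932492 -410.22942807   72.        ]]
catch [[ 426.83040405 -366.76230253   70.5       ]]
tubeend (array([ 632.94557137, -215.02654981,  151.18475568]), np.float64(1.9085922200945904)) scrL (array([ 463.81489289, -331.18162383,   69.80703159]), np.float64(0.1314457720188762)) scrR (array([ 453.85147027, -410.97194583,   68.88477226]), np.float64(2.0502746484876027)) catch (array([ 427.0336219 , -367.43361298,   65.88980768]), np.float64(0.21886396538898964))
Bring (array([ 600.92179156, -318.15233113,   37.50778257]), np.float64(2.165716779036888))
```

Run:
```python
from h import *
t=cam("top");s=cam("side")
a=s["frame"][90:190,240:400][...,::-1]
cv2.imwrite("pics/c3.png",cv2.resize(a,None,fx=5,fy=5,interpolation=cv2.INTER_CUBIC))
e1,_=tri(t,(346,178),s,(312,157)); e2,_=tri(t,(503,175.5),s,(370,104.5));print(e1,e2,_)
g=t["frame"].min(2)
for u in(360,374,388,400):print(u,[int(x) for x in g[168:190,u]])
f=(e1[1]+321)/(e1[1]-e2[1]);z=(e1+f*(e2-e1));print(z)
for v in(173.5,181):print(onz(t,[(374,v)],z[2]/1000)*1000)
```

```text
[ 631.99045646 -217.36506133  152.17388221] [ 630.37856501 -746.94295531  144.96306843] 3.1022504136424534
360 [88, 82, 77, 76, 81, 86, 99, 141, 179, 187, 182, 159, 122, 105, 100, 168, 203, 207, 210, 199, 167, 133]
374 [94, 92, 80, 75, 102, 131, 151, 169, 189, 200, 193, 175, 159, 130, 81, 55, 107, 111, 54, 44, 168, 206]
388 [63, 54, 56, 56, 108, 142, 153, 172, 193, 201, 188, 172, 154, 121, 84, 74, 79, 85, 139, 178, 188, 176]
400 [54, 54, 49, 48, 91, 128, 149, 176, 197, 199, 183, 162, 134, 92, 47, 45, 41, 45, 68, 83, 90, 101]
[ 631.67501982 -321.          150.762773  ]
[[ 644.33932539 -311.16188863  150.762773  ]]
[[ 619.01344743 -310.26998197  150.762773  ]]
```

View pics/c3.png

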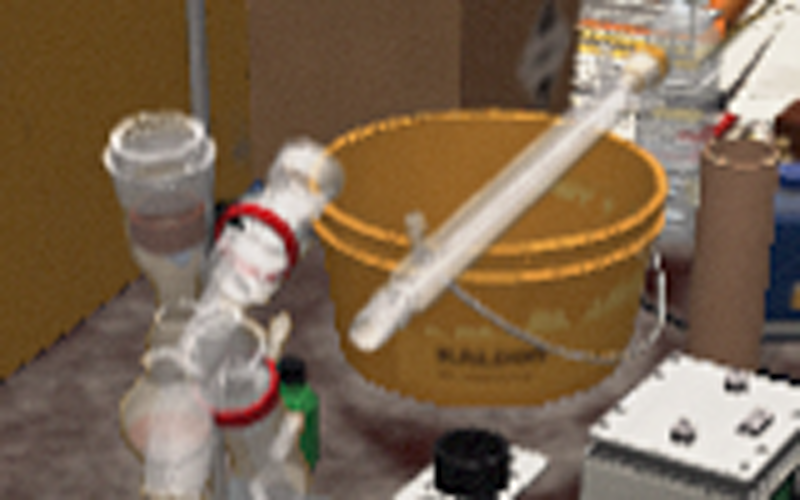

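Candidates: white-plate holders in the top view at (374,193), (335,211, bottle in it) and (339,252). Sleeve outsides of roughly 53, 60 and 45 mm make the one at (374,193) holder_b. The bottle with the black cap is at (335,211); a green look-alike sits at about (365,158). The crops agree with this. A glass tube hangs at z≈150 over holder_b's back edge, so I will hook the sleeve forward first and grasp it after that.

Emit:
carry_out(targets=[147, 36, 33, 0, 8.2, 147, 36, 33, 0, 8.2, 147, 36, 33, 0, 8.2, 147, 36, 33, 0, 8.2, 147, 36, 33, 0, 8.2, 147, 36, 33, 0, 8.2, 147, 36, 33, 0, 8.2, 147, 36, 33, 0, 8.2, 147, 36, 33, 0, 0, 147, 36, 30, 0, 0, 147, 0, 0, 0, 0], newtons=30)

```text
t: 1.5
eef_pos: [0.5704, -0.3081, 0.2316]
tool_rot: [-0.0, 0.744, 0.668, 0.003]
contact_force: [0.1, 0.4, -0.5]
gripper_width: 0.422
grasp_force: 0.0
```

Emit:
carry_out(targets=[147, -1, -8, -30, 0, 147, 0, 0, -40, 0, 147, 0, 0, -40, 0, 147, 0, 0, -40, 0, 147, 0, 0, -30, 0, 147, 0, 0, 0, 0])

```text
t: 2.1
eef_pos: [0.56, -0.3231, 0.0467]
tool_rot: [-0.004, 0.748, 0.664, -0.002]
contact_force: [0.2, 0.1, 0.2]
gripper_width: 0.427
grasp_force: 0.0
```

Run:
```python
from h import *
t=cam("top");s=cam("side")
a=cv2.resize(t["frame"][160:260,310:430],None,fx=4,fy=4,interpolation=cv2.INTER_CUBIC)
b=cv2.resize(s["frame"][80:210,300:400],None,fx=4,fy=4,interpolation=cv2.INTER_CUBIC)[:400]
b=cv2.resize(s["frame"][105:205,300:380],None,fx=4,fy=4,interpolation=cv2.INTER_CUBIC)
cv2.imwrite("pics/d1.png",np.hstack([a,b])[...,::-1])
```

```text
(no output)
```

View pics/d1.png

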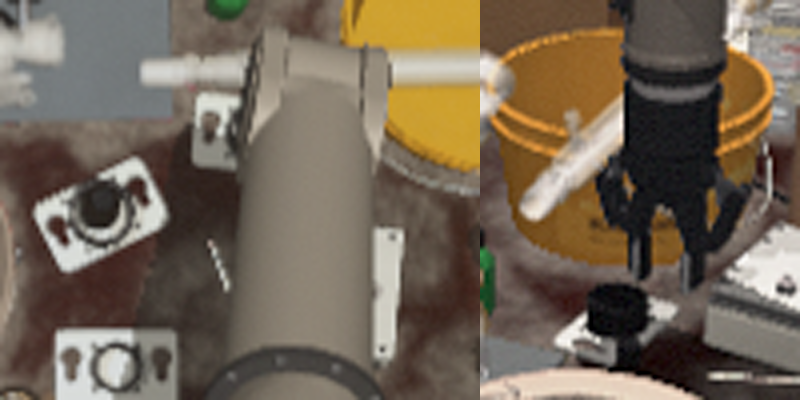

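Emit:
carry_out(targets=[147, 0, 0, 0, 0, 147, 0, 0, 0, 0])

```text
t: 2.4
eef_pos: [0.5649, -0.3251, 0.0536]
tool_rot: [0.002, 0.748, 0.664, 0.001]
contact_force: [0.6, 0.5, 0.8]
gripper_width: 0.42
grasp_force: 0.0
```

Emit:
carry_out(targets=[147, 4, 8, 0, 0, 147, 0, 0, -10, 0, 147, 0, 0, -10, 0, 147, 0, 0, -10, 0, 147, 0, 0, -10, 0, 147, 0, 0, 0, 0, 147, 0, 0, 0, 0])

```text
t: 3.1
eef_pos: [0.5724, -0.3167, 0.0122]
tool_rot: [0.004, 0.747, 0.665, 0.003]
contact_force: [9.9, -1.3, 1.4]
gripper_width: 0.422
grasp_force: 0.0
```

Emit:
carry_out(targets=[147, -4, 0, 0, 0, 147, -8, 0, 0, 0, 147, -8, 0, 0, 0, 147, -8, 0, 0, 0, 147, 0, 0, 0, 0])

```text
t: 3.6
eef_pos: [0.5596, -0.3177, 0.0216]
tool_rot: [0.016, 0.746, 0.666, 0.011]
contact_force: [26.1, 1.0, 33.6]
gripper_width: 0.421
grasp_force: 21.4
```

Run:
```python
from h import *
s=cam("side");t=cam("top")
a=cv2.resize(t["frame"][160:260,310:430],None,fx=4,fy=4,interpolation=cv2.INTER_CUBIC)
b=cv2.resize(s["frame"][125:225,300:380],None,fx=4,fy=4,interpolation=cv2.INTER_CUBIC)
cv2.imwrite("pics/d2.png",np.hstack([a,b])[...,::-1])
```

```text
(no output)
```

View pics/d2.png

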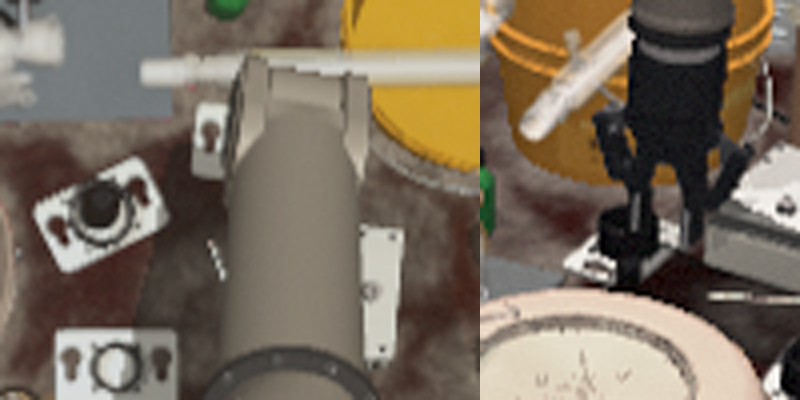

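Emit:
carry_out(targets=[147, 10, 0, 0, 0, 147, 5, 0, 0, 0, 147, 0, 0, 0, 0])

```text
t: 4.0
eef_pos: [0.5643, -0.3196, 0.0187]
tool_rot: [0.009, 0.747, 0.665, 0.004]
contact_force: [7.9, -1.7, 36.0]
gripper_width: 0.423
grasp_force: 13.6
```

Emit:
carry_out(targets=[147, 2, 0, 6, 0, 147, 0, 0, 4, 0, 147, 0, 0, 0, 0, 147, 0, 0, 0, 0])

```text
t: 4.4
eef_pos: [0.5585, -0.3167, 0.022]
tool_rot: [0.002, 0.748, 0.664, 0.001]
contact_force: [4.6, -1.8, 8.6]
gripper_width: 0.423
grasp_force: 5.3
```

Emit:
carry_out(targets=[147, 0, 0, 2, 0, 147, 0, 7, 0, 0, 147, 0, 7, 0, 0, 147, 0, 7, 0, 0, 147, 0, 7, 0, 0, 147, 0, 7, 0, 0, 147, 0, 0, 0, 0])

```text
t: 5.1
eef_pos: [0.5559, -0.2795, 0.0228]
tool_rot: [-0.001, 0.747, 0.665, -0.0]
contact_force: [0.8, -0.1, 0.2]
gripper_width: 0.426
grasp_force: 0.0
```

Emit:
carry_out(targets=[147, 0, 0, -5, 0, 147, 0, 0, -5, 0, 147, -8, 0, 0, 0, 147, -8, 0, 0, 0, 147, -8, 0, 0, 0, 147, -8, 0, 0, 0, 147, 0, 0, 0, 0])

```text
t: 5.8
eef_pos: [0.5233, -0.281, 0.0135]
tool_rot: [-0.0, 0.748, 0.664, -0.0]
contact_force: [0.6, 0.4, 0.3]
gripper_width: 0.423
grasp_force: 0.4
```

Run:
```python
from h import *
s=cam("side");t=cam("top")
a=cv2.resize(t["frame"][160:260,310:430],None,fx=4,fy=4,interpolation=cv2.INTER_CUBIC)
b=cv2.resize(s["frame"][135:235,310:390],None,fx=4,fy=4,interpolation=cv2.INTER_CUBIC)
cv2.imwrite("pics/d3.png",np.hstack([a,b])[...,::-1])
```

```text
(no output)
```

View pics/d3.png

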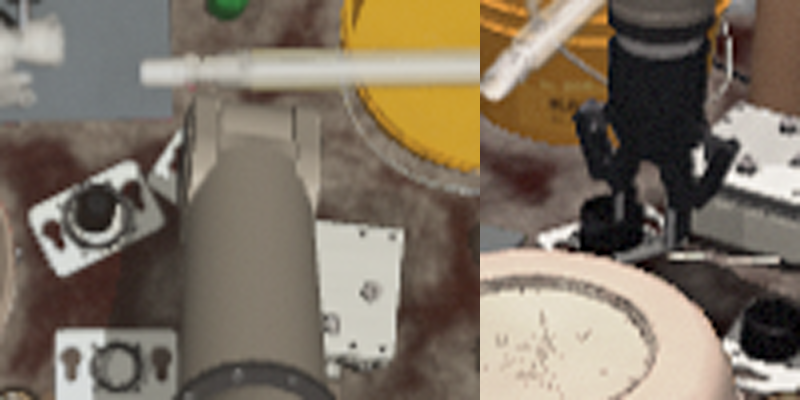

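Emit:
carry_out(targets=[147, 0, 0, 30, 0, 147, 0, 0, 40, 0, 147, 0, 0, 45, 0, 147, 0, -45, 20, 0, 147, 0, -45, 0, 0, 147, 0, -45, 0, 0, 147, 0, -45, 0, 0, 147, 0, -45, 0, 0, 147, 0, 0, 0, 0, 147, 0, 0, 0, 0])

```text
t: 6.9
eef_pos: [0.5234, -0.5068, 0.1473]
tool_rot: [-0.001, 0.748, 0.663, -0.0]
contact_force: [-0.8, 1.5, 0.3]
gripper_width: 0.422
grasp_force: 0.0
```

Run:
```python
from h import *
t=cam("top")
cv2.imwrite("pics/e1.png",cv2.resize(t["frame"][165:285,300:460][...,::-1],None,fx=5,fy=5,interpolation=cv2.INTER_CUBIC))
g=t["frame"].min(2)
for th in(140,170):
    cs,_=cv2.findContours((g>th).astype(np.uint8),cv2.RETR_EXTERNAL,cv2.CHAIN_APPROX_NONE)
    for k in cs:
        x,y,w,h=cv2.boundingRect(k)
        if 315<x<420 and 180<y<270 and cv2.contourArea(k)>60: print(th,(x,y,w,h),rect(t,(x-2,y-2,x+w+2,y+h+2),.004,th))
```

```text
140 (324, 242, 31, 20) (array([ 395.9855957, -192.9004364]), (109.40826416015625, 68.57992553710938), 89.22746276855469)
140 (317, 208, 20, 21) (array([ 516.36987305, -149.5854187 ]), (67.94764709472656, 49.717281341552734), 28.28648567199707)
140 (333, 191, 69, 58) (array([ 513.45849609, -283.07144165]), (240.11643981933594, 150.06399536132812), 58.7341423034668)
170 (324, 243, 30, 19) (array([ 395.6947937 , -192.53704834]), (106.29642486572266, 65.55420684814453), 89.26982879638672)
170 (372, 214, 28, 34) (array([ 465.90182495, -361.11849976]), (93.34874725341797, 117.5198745727539), 82.86219024658203)
170 (317, 208, 18, 21) (array([ 515.19213867, -146.84387207]), (65.61817169189453, 41.608707427978516), 26.438507080078125)
170 (334, 201, 16, 19) (array([ 532.22845459, -222.88186646]), (26.140607833862305, 55.43815612792969), 72.38233947753906)
170 (347, 192, 24, 30) (array([ 557.29772949, -281.83874512]), (103.48831176757812, 65.33747100830078), 52.766361236572266)
```

View pics/e1.png

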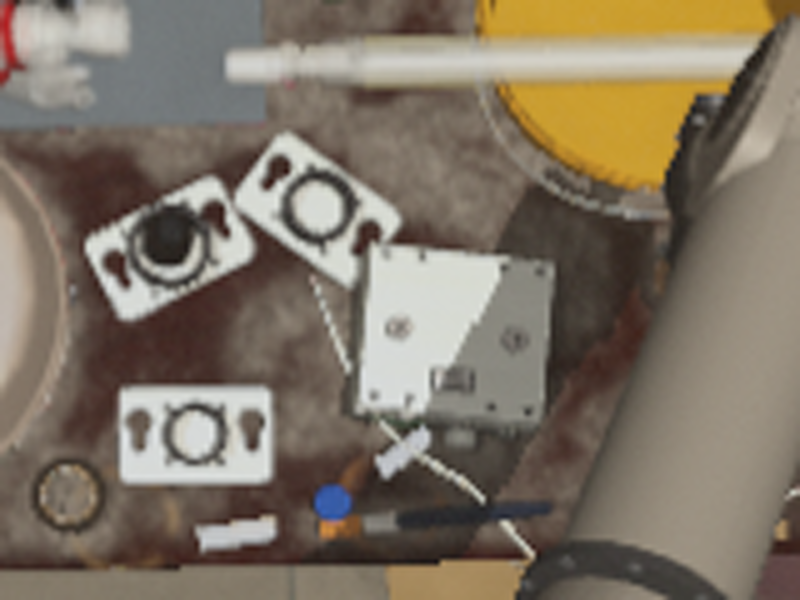

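Emit:
carry_out(targets=[0, 0, 38, 0, -7, 0, 6, 38, 0, -8, 0, 7, 38, 0, -8, 0, 7, 38, 0, -7.3, 0, 7, 37, 0, 0, 0, 7, 36, 0, 0, 0, 0, 0, 0, 0, 0, 0, 0, -30, 0, 0, 0, 0, -30, 0, 0, 0, 0, -20, 0, 0, 0, 0, 0, 0])

```text
t: 8.05
eef_pos: [0.556, -0.279, 0.0656]
tool_rot: [-0.002, 0.895, 0.447, -0.002]
contact_force: [0.1, 0.7, -0.1]
gripper_width: 1.006
grasp_force: 0.0
```

Emit:
carry_out(targets=[0, 1.5, -3, -15, 0, 0, 0, 0, -16, 0, 0, 0, 0, -16, 0, 0, 0, 0, -14, 0, 0, 0, 0, 0, 0, 140, 0, 0, 0, 0, 140, 0, 0, 0, 0, 140, 0, 0, 0, 0, 140, 0, 0, 0, 0, 140, 0, 0, 0, 0], newtons=40)

```text
t: 9.05
eef_pos: [0.5608, -0.2845, 0.0084]
tool_rot: [0.001, 0.895, 0.446, 0.001]
contact_force: [-1.3, 0.6, 6.4]
gripper_width: 0.565
grasp_force: 42.9
```

Emit:
carry_out(targets=[0, 0, 0, 0, 0, 0, 0, 0, 0, 0, 0, 0, 0, 0, 0, 0, 0, 0, 0, 0])

```text
t: 9.45
eef_pos: [0.5599, -0.2843, 0.0071]
tool_rot: [-0.0, 0.895, 0.446, -0.0]
contact_force: [0.7, -0.2, -0.3]
gripper_width: 1.004
grasp_force: 0.0
```

Emit:
carry_out(targets=[0, 0, 0, 20, 0, 0, 0, 0, 40, 0, 0, 0, 0, 45, 0, 0, 0, -45, 20, 0, 0, 0, -45, 0, 0, 0, 0, -45, 0, 0, 0, 0, -45, 0, 0, 0, 0, -45, 0, 0, 0, 0, 0, 0, 0, 0, 0, 0, 0, 0])

```text
t: 10.45
eef_pos: [0.5589, -0.5105, 0.1314]
tool_rot: [-0.0, 0.896, 0.445, -0.0]
contact_force: [-0.6, 0.2, -0.2]
gripper_width: 0.999
grasp_force: 0.0
```

Run:
```python
from h import *
for i in range(2):
    t=cam("top");g=t["frame"].min(2)
    for th in(160,170,180):
        cs,_=cv2.findContours((g>th).astype(np.uint8),cv2.RETR_EXTERNAL,cv2.CHAIN_APPROX_NONE)
        for k in cs:
            x,y,w,h=cv2.boundingRect(k)
            if 340<x<360 and 180<y<230 and cv2.contourArea(k)>60: print(th,(x,y,w,h),rect(t,(x-2,y-2,x+w+2,y+h+2),.004,th))
np.save("t.npy",t["frame"])
```

```text
160 (348, 191, 48, 56) (array([ 494.53186035, -354.980896  ]), (88.61497497558594, 167.5050811767578), 88.42924499511719)
170 (348, 191, 48, 56) (array([ 467.12719727, -353.5630188 ]), (78.11933135986328, 117.01081085205078), 82.72374725341797)
180 (348, 196, 24, 24) (array([ 550.10900879, -276.19271851]), (102.36123657226562, 37.56181335449219), 50.7692756652832)
160 (348, 191, 48, 56) (array([ 494.75228882, -354.53744507]), (87.71402740478516, 167.08981323242188), 88.42997741699219)
170 (348, 191, 48, 56) (array([ 467.33908081, -353.08050537]), (77.10843658447266, 116.71271514892578), 82.72374725341797)
180 (348, 196, 24, 24) (array([ 550.10760498, -276.05810547]), (102.62710571289062, 37.506431579589844), 50.63975524902344)
```

Emit:
carry_out(targets=[0, -35, -20, 20, 0, 0, -40, -30, 20, 0, 0, -40, -30, 20, 0, 0, -10, 0, 0, 0, 0, 0, 0, 0, 0])

```text
t: 11.05
eef_pos: [0.4389, -0.5855, 0.1905]
tool_rot: [0.0, 0.896, 0.445, -0.0]
contact_force: [0.1, 0.4, -0.5]
gripper_width: 1.0
grasp_force: 0.0
```

```bash
cat >> h.py <<'E'
def rectB(t,th,S=8):
    u0,v0,u1,v1=342,186,386,230
    g=t["frame"].min(2).copy(); g[212:,372:]=0
    G=cv2.resize(g[v0:v1,u0:u1],None,fx=S,fy=S,interpolation=cv2.INTER_LINEAR)
    cs,_=cv2.findContours((G>th).astype(np.uint8),cv2.RETR_EXTERNAL,cv2.CHAIN_APPROX_NONE)
    k=max(cs,key=cv2.contourArea)[:,0].astype(float)
    P=onz(t,(k+.5)/S-.5+[u0,v0],.004)[:,:2]
    return cv2.minAreaRect((P*1000).astype(np.float32))
E
python3 - <<'E'
from h import *
t=cam("top")
for th in(150,165,180): print(rectB(t,th), rect(t,(369,210,413,252),.064,th)[0:3])
print([" ".join("%3d"%x for x in r) for r in t["frame"].min(2)[190:226:2,344:390:2]])
E
```

```text
((560.5637817382812, -286.307861328125), (108.74771881103516, 67.79814910888672), 52.51460266113281) (array([ 464.75866699, -372.36923218]), (128.34698486328125, 130.35067749023438), 82.85504150390625)
((561.4495239257812, -284.6438293457031), (103.35594177246094, 66.16068267822266), 52.81740951538086) (array([ 465.36721802, -372.54824829]), (127.42000579833984, 128.67593383789062), 82.76913452148438)
((550.1737060546875, -276.1134948730469), (102.56576538085938, 37.56181335449219), 50.76927185058594) (array([ 458.28549194, -371.68273926]), (126.36206817626953, 112.26821899414062), 82.82024383544922)
[' 97  94  93  97  93  99 131 153  94  85  94  97  91  96  87  92  98 101  94  90  98  91  95', ' 93  88  99 102  93 103 205 208 189  94  89  92  90  99  99 108 108 109 105 100  98  84  94', ' 83  82  78  75  61 171 174 195 208 207 139  86  79 100 103 107 111 113 106 103 104 101  92', ' 68  60  50  47 169 118  43  56 208 181 204 181  72  94  99  97 101 102 105 108 103 113 101', ' 48  49  44 100 210 104  40 100 181  81  55  83 146 107  94 101 106 112 103 102 105 118 115', ' 47  44  44 206
[... 518 characters left out ...]
3  47  53 191  76  59  61  64  89', '121 185 210 106  37  46  48 179 187 146 141 151 197 188  55 104 172 105  43  43  50  52  67', '207 211 211 158  40  43  44  43 139 207 203 191 210 169  41 174 164 176 176 151 102  82  67', '197 211 212 108  40  40  44  44  48  73 192 209 209 210 111 198 185 193 208 208 111 208 210', '206 173  60  43  45  49  50  54  67  63  71 170 210 209 105 205 211 211 211 211 210 209 209', ' 58  45  49  46  50  57  69  69  71 133  87  83 138 174  89 204 207 208 209 207 207 207 207', ' 42  46  54  55  57  77  80  86  82  80 127 103  90  63  85 206 212 212 212 212 211 212 210', ' 44  47  66  71  75  85  86  86  94  91 121 104  91  65  92 209 213 213 213 212 212 212 211']
```

Emit:
carry_out(targets=[0, 13, 30, 0, 0, 0, 13, 34, 0, 0, 0, 14, 34, 0, 0, 0, 14, 34, 0, 0, 0, 14, 34, 0, 0, 0, 14, 34, 0, 0, 0, 14, 34, 0, 0, 0, 14, 34, -20, 0, 0, 12, 33, -20, 0, 0, 0, 0, -30, 0, 0, 0, 0, -30, 0, 0, 0, 0, -25, 0, 0, 0, 0, 0, 0, 0, 0, 0, 0, 0])

```text
t: 12.5
eef_pos: [0.5636, -0.2814, 0.0643]
tool_rot: [-0.001, 0.894, 0.447, 0.0]
contact_force: [0.7, -0.7, 0.5]
gripper_width: 1.004
grasp_force: 0.0
```

Emit:
carry_out(targets=[0, -3, -3, -10, 0, 0, 0, 0, -15, 0, 0, 0, 0, -15, 0, 0, 0, 0, -15, 0, 0, 0, 0, 0, 0, 0, 0, 0, 0, 0, 150, 0, 0, 0, 0, 150, 0, 0, 0, 0, 150, 0, 0, 0, 0, 150, 0, 0, 0, 0], newtons=60)

```text
t: 13.5
eef_pos: [0.5605, -0.2873, 0.0106]
tool_rot: [0.001, 0.895, 0.446, 0.001]
contact_force: [0.1, -0.8, 6.2]
gripper_width: 0.561
grasp_force: 62.9
```

Emit:
carry_out(targets=[150, 0, 0, 10, 0, 150, 0, 0, 20, 0, 150, 0, 0, 20, 0, 150, 0, 0, 20, 0, 150, 0, 0, 20, 0, 150, 0, 0, 5, 0, 150, -20, -15, 0, 7, 150, -22, -17, 0, 8, 150, -22, -17, 0, 8, 150, -22, -17, 0, 7.3, 150, -20, -15, 0, 0, 150, -6, -3, 0, 0, 150, 0, 0, 0, 0, 150, 0, 0, 0, 0])

```text
t: 14.9
eef_pos: [0.446, -0.3693, 0.1026]
tool_rot: [-0.003, 0.748, 0.664, -0.0]
contact_force: [-0.4, 3.4, -10.9]
gripper_width: 0.553
grasp_force: 63.4
```

Run:
```python
from h import *
print({k:v for k,v in bot.get_obs().items() if k in("eef_pos","tool_rot")})
t=cam("top");s=cam("side")
f=np.load("t.npy")
a=cv2.resize(t["frame"][195:265,350:430],None,fx=5,fy=5,interpolation=cv2.INTER_CUBIC)
b=cv2.resize(s["frame"][140:210,340:420],None,fx=5,fy=5,interpolation=cv2.INTER_CUBIC)
cv2.imwrite("pics/f1.png",np.hstack([a,b])[...,::-1])
np.savez("f1.npz",t=t["frame"],s=s["frame"])
# screw blobs in reference image
g=f.min(2).astype(np.uint8)
for n,(u,v) in(("L",(379,230)),("R",(402,232))):
    w=g[v-5:v+6,u-5:u+6]; print(n);print(w)
```

```text
{'eef_pos': array([ 0.44599217, -0.36926187,  0.10262201]), 'tool_rot': array([-2.52038715e-03,  7.47549510e-01,  6.64201237e-01, -3.08458581e-04])}
L
[[211 213 213 214 213 213 213 212 213 213 213]
 [211 213 212 212 212 212 212 212 213 212 212]
 [213 212 212 212 212 205 204 210 211 211 211]
 [213 214 213 204 181 183 184 180 208 211 211]
 [213 213 213 170 155 143 137 157 193 210 212]
 [212 211 211 132 168 126 118 168 181 209 212]
 [212 213 212 139 145 128 144 150 197 209 210]
 [213 213 213 190 171 159 157 185 210 212 212]
 [215 214 214 214 206 200 196 211 213 213 212]
 [214 214 213 215 214 214 214 214 213 213 183]
 [214 215 214 214 215 214 214 214 214 214 147]]
R
[[129 128 127 128 127 130 129 128 128 129 129]
 [128 127 126 125 128 127 128 126 127 127 127]
 [127 127 127 124 125 124 127 126 126 126 127]
 [126 126 125 129 111 112 114 119 127 127 125]
 [126 127 126 119  99 106  98 108 118 126 126]
 [125 125 128 105 106 104  70  97 104 127 126]
 [127 125 126  96  99 109  78 100 100 126 127]
 [126 127 126 117  94  99  90 103 117 128 129]
 [128 129 127 127 116 101 115 117 128 127 127]
 [128 127 126 125 127 119 126 126 127 127 128]
 [130 128 128 128 127 128 127 127 128 127 127]]
```

View pics/f1.png

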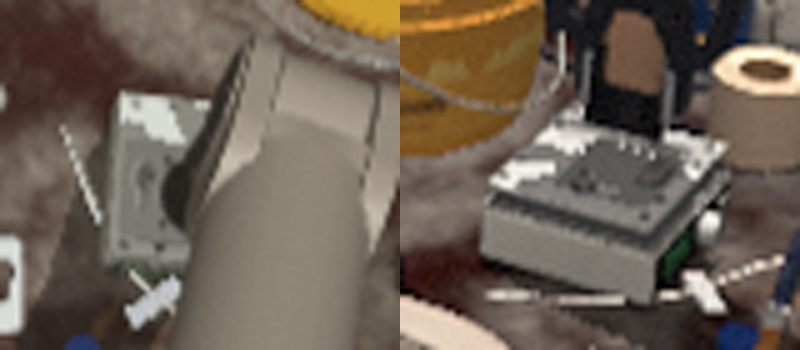

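Run:
```python
from h import *
t=cam("top");f=np.load("t.npy").min(2).astype(float);P=[]
for u,v,bg in((379,230,212),(402,232,127)):
    w=f[v-4:v+5,u-4:u+5]; m=np.clip(bg*.96-w,0,25 if bg>200 else 15); m[7:,7:]=0 
    yy,xx=np.mgrid[v-4:v+5,u-4:u+5]; p=((m*xx).sum()/m.sum(),(m*yy).sum()/m.sum()); q=onz(t,[p],.071)[0]*1000; P.append(q); print(p,q)
d=P[0]-P[1];print((P[0]+P[1])/2,np.hypot(*d[:2]),np.degrees(np.arctan2(-d[0],d[1])))
print(bot.get_obs()["eef_pos"],bot.get_obs()["contact_force"])
```

```text
(np.float64(379.29131109387123), np.float64(230.11481768813033)) [ 463.37067528 -331.32520697   71.        ]
(np.float64(402.45253098088637), np.float64(232.54725897920608)) [ 453.48013244 -410.52761282   71.        ]
[ 458.42540386 -370.9264099    71.        ] 79.81756654602432 -7.1180658908598735
[ 0.44721184 -0.36946464  0.10324684] [-0.8590373   4.15170256 -9.42665951]
```

Emit:
carry_out(targets=[150, 1.5, -1, -5, 0, 150, 0, 0, -7, 0, 150, 0, 0, -3, 0, 150, 0, 0, -3, 0, 150, 0, 0, 0, 0, 150, 0, 0, 0, 0])

```text
t: 15.65
eef_pos: [0.4536, -0.3694, 0.0894]
tool_rot: [0.002, 0.746, 0.665, 0.002]
contact_force: [-1.9, 15.3, 13.4]
gripper_width: 0.551
grasp_force: 65.0
```

Emit:
carry_out(targets=[150, 0, 0, 0, 0, 150, 0, 0, 0, 0])

```text
t: 15.85
eef_pos: [0.4536, -0.3694, 0.0895]
tool_rot: [0.002, 0.746, 0.665, 0.002]
contact_force: [-1.0, 14.2, 12.5]
gripper_width: 0.552
grasp_force: 65.0
```

Run:
```python
from h import *
print(bot.get_obs()["eef_pos"],bot.get_obs()["contact_force"],bot.get_obs()["torque"])
s=cam("side");t=cam("top");np.savez("f2.npz",t=t["frame"],s=s["frame"])
print(s["frame"].mean(2).astype(int)[160:188:1,366:410:2])
```

```text
[ 0.45358221 -0.36943856  0.08945321] [-1.0279697  14.18930998 12.48376725] [ 2.73416814  0.43297858 -0.03131282]
[[110 102  91  39  91  16  11  12  16  30  56  74  66  62  27  85 112 104
   85  92  98 107]
 [105 110  79  65  95  10  17  18  17   0  13  23  68  56  21  80  99  98
   80  90  97 105]
 [118 104  80 116  98  14  16  15  29  18  18  14  79  41  21  73  78  87
   84  91  96 104]
 [112  98  81 183  89  13  20  20  22  22   7  15  86  30  21  69  63  72
   86  94  97 102]
 [111  96 109 174  91  12  14  17  15  22  17  11  89  35  25  50  60  60
   84  93 100 103]
 [110  96 174 155  84  12  20  14  15  15  17  13  84  25  59  15  44  46
   86  93 100 104]
 [100 166 214 193  34  14  14  10  17  14  20   9  94  46 159 157   2  28
   82  92  98 102]
 [103 232 196 138   9  14  17  20  23  13  14  16  85 117 215 222 140 125
   89  89  97 106]
 [122 200 149 100  41  16  11  17   6  19  16  14  74 181 206 203 212 193
  137 152  96  98]
 [118 108 105 104  92  62  11  15  13  15   8  19  78 171 201 195 204 202
  165 215  95 104]
 [108 117 114 115 118 103  60  19  18  16  14   8  53  9
[... 918 characters left out ...]
8 131 123  91 120  53  85 130
   22 123  66  73]
 [ 51  52  78  97 129 139 115 109  89  90  94 129 132 134  95  56  98 110
    2  55  56  60]
 [ 69  63  54  56  86 118 134 135 114 110 113 105 130 124  58  67 119  95
  165  68  49  48]
 [107  75  71  59  50  66  93 124 131 139 131  79 132  97  55  82  97 162
  241  85  66  51]
 [135 105  93  62  71  56  51  73  96 129 128 122 129  58  68 109  29 203
  239  81  65  55]
 [135 128 122 102  71  69  52  53  56  76 104 132 100  56  78 108  13 186
  207  61  74  68]
 [122 126 137 132 114 103  64  67  65  54  62  92  68  70  99  59  30 147
  155  70  82  85]
 [122 122 121 128 139 129 116 104  80  67  52  52  57  78 102  25  25 114
  110  78  75  91]]
```

Emit:
carry_out(targets=[150, 0, 0, 10, 0, 150, 0, 0, 10, 0, 150, 0, 0, 0, 0, 150, 0, 0, 0, 0, 150, 0, 0, 0, 0, 150, 0, 0, 0, 0])

```text
t: 16.55
eef_pos: [0.449, -0.3724, 0.1063]
tool_rot: [0.0, 0.748, 0.664, -0.0]
contact_force: [-0.1, -0.2, -2.8]
gripper_width: 0.552
grasp_force: 63.8
```

Run:
```python
from h import *
o=bot.get_obs();print(o["eef_pos"],o["contact_force"],o["torque"])
t=cam("top");s=cam("side");np.savez("f3.npz",t=t["frame"],s=s["frame"])
k=np.load("f3.npz")
g=s["frame"].mean(2).astype(int)
print("cols",list(range(350,420,2)))
for v in range(146,190,1): print(v," ".join("%3d"%x for x in g[v,350:420:2]))
```

```text
[ 0.44901278 -0.37242057  0.1062646 ] [-0.08598754 -0.16364868 -2.82174837] [-0.01407255 -0.01800016 -0.02881457]
cols [350, 352, 354, 356, 358, 360, 362, 364, 366, 368, 370, 372, 374, 376, 378, 380, 382, 384, 386, 388, 390, 392, 394, 396, 398, 400, 402, 404, 406, 408, 410, 412, 414, 416, 418]
146  74  75  76  71  74  74  69  75  77  72  33 186  28  26  17  53  89  91  91  89  84  23  20  23  37  38  26  26  43  37  71 100  66 124 128
147  76  79  81  77  76  71  73  80  84  80  30 169  31  28  27  37  89  84  91  87  85  39  26  28  45  37  24  24  37  41  70  96  61 121 120
148  80  78  78  75  74  70  83  89  75  81  32 170  35  36  24  25  90  90  92  87  82  42  26  23  30  24  26  24  30  34  65  98  71  98 101
149  76  78  80  76  72  75  88  87  79  61  58 167  39  58  30  31  86  89  90  85  82  54  27  21  29  20  22  22  64 149 168 173 169 132  84
150  76  77  77  77  79  86  91  80  74  44  65 176  43  69  18  33  86  88  87  84  85  69  22  25  29  25  19  95 181 233 241 243 242 216 158
151  78  81  77  75  84  88  87  76  71  68  30 185  53  79  13  39  88  89  87  86  
[... 4830 characters left out ...]
 126 128 126 127 135 129 122 103  72  70  52  54  55  77 103 131 104  52  81 108  14 187 207  61  74  59  60  68  76  81  87
186 106  84  60  95 125 124 125 121 123 128 132 130 113 102  60  65  65  52  59  90  68  68  97  59  29 147 155  70  83  72  71  68  77  78  73
187  91  69  50  95 125 124 123 124 122 123 121 128 136 129 117 104  75  71  53  54  55  84 100  25  28 111 109  74  77  86  77  73  74  80  67
188  68  54  46 105 125 121 124 122 123 121 120 119 123 131 138 130 100  79  62  54  68  90  57  37  24  83  95  93  87  93  81  75  79  86  60
189  45  52  39 117 125 119 119 121 120 122 124 120 120 121 122 127 125 115  98  64  78 106  20  44  15  50  83 118 110 102  91  79  80  82  57
```

Emit:
carry_out(targets=[150, -0.5, 2, -5, 0, 150, 0, 0, -5, 0, 150, 0, 0, -5, 0, 150, 0, 0, 0, 0, 150, 0, 0, 0, 0, 150, 0, 0, 0, 0, 150, 0, 0, 0, 0])

```text
t: 17.35
eef_pos: [0.4496, -0.3702, 0.0919]
tool_rot: [0.001, 0.747, 0.664, 0.0]
contact_force: [1.5, 0.6, 4.7]
gripper_width: 0.548
grasp_force: 64.4
```

Run:
```python
from h import *
o=bot.get_obs();print(o["eef_pos"],o["contact_force"],o["torque"],o["tool_rot"])
```

```text
[ 0.44961925 -0.37017186  0.09187781] [1.49921074 0.55138389 4.67336994] [-0.06029144 -0.31465503  0.06618323] [8.10039569e-04 7.47465308e-01 6.64300250e-01 3.67087730e-04]
```

Emit:
carry_out(targets=[150, 0, 0, -2, 0, 150, 0, 0, 0, 0, 150, 0, 0, 0, 0, 150, 0, 0, 0, 0])

```text
t: 17.75
eef_pos: [0.4498, -0.369, 0.0901]
tool_rot: [0.0, 0.747, 0.665, 0.001]
contact_force: [0.3, 4.5, 8.0]
gripper_width: 0.547
grasp_force: 64.8
```

Run:
```python
from h import *
o=bot.get_obs();print(o["eef_pos"],o["contact_force"],o["torque"],o["tool_rot"])
```

```text
[ 0.44981248 -0.36898588  0.09012976] [0.26025565 4.547135   8.04380496] [ 0.65179049 -0.11057293 -0.00360687] [2.37403272e-04 7.47255090e-01 6.64536886e-01 7.07130647e-04]
```

Run:
```python
from h import *
t=cam("top");g=t["frame"].mean(2).astype(int)
print("    "," ".join("%3d"%x for x in range(366,392)))
for v in range(208,250): print(v,":"," ".join("%3d"%x for x in g[v,366:392]))
y=np.array([.12187,.99255]);x=np.array([.99255,-.12187]);c=np.array([.4498,-.3690])
for z in(.08,):
  for n,a,b in(("+x+y",33,54),("-x+y",-33,54),("keyL",9,40),("slotend",-13,40)):
    p=c+a/1e3*x+b/1e3*y;print(n,proj(t,np.r_[p,z]))
```

```text
366 367 368 369 370 371 372 373 374 375 376 377 378 379 380 381 382 383 384 385 386 387 388 389 390 391
208 :  45  47  46  47  53  57  51  47  50  49  57  67  73  78  85  88  95  89  91  98 100 101 101 108 115 116
209 :  44  46  44  42  45  48  47  47  47  52  58  66  66  66  71  74  82  81  79  79  91  97 103 104 104 110
210 :  43  45  44  45  42  43  43  48  52  59  64  64  56  62  64  62  68  66  72  62  75  88  99  94  87 100
211 :  41  45  45  46  43  42  45  50  54  56  56  53  54  52  54  53  54  59  67  59  67  79  90  85  81  90
212 :  46  48  48  49  45  43  44  50  52  51  51  49  51  50  48  47  48  55  62  61  63  69  74  77  79  84
213 :  49  51  51  53  47  44  44  46 136 104  97  81  79  61  54  54  58  59  59  59  57  61  63  68  70  70
214 :  54  51  51  47  44  44  46  84 183 186 170 163 181 182 181 170 159 133 109 104  89  69  75  60  59  50
215 :  62  59  51  47  43  42  46 106 198 214 172 154 198 214 215 210 205 181 130 132 125 118 118 118  87  48
216 :  68  66  55  50  47  35  65 102 204 215 190 162 199 213 215 215 215 192 114 122 134 134 135 138  97  48
217 : 
[... 3066 characters left out ...]
 89  94
245 :  68  66  66  68  93 116 128 138 133 130 139 140 140 140 138 103 116 136 138 139 138  83  75  83  89  97
246 :  74  69  64  72  91 120 111 115 113 109 110 113 113 116 122 116 134 139 138 138 130  75  77  85  93  97
247 :  73  70  65  66  82 102  93  83  77  94  87  94  90  94 118 110 115 119 108 108 100  74  78  86  92  98
248 :  65  65  64  64  71  67  61  50  70  86  79  86  82  73  97  96  81  84  95  87  72  71  81  87  94  99
249 :  63  64  64  65  67  58  53  50  69  69 174  94  76  64  68  76  63  64  83  67  63  74  83  91  93 101
+x+y [[375.84695242 222.40561581]]
-x+y [[374.13846378 241.67054881]]
keyL [[379.31930873 229.80559268]]
slotend [[378.75813858 236.23045761]]
```

Run:
```python
from h import *
t=cam("top")
print("entryL cam",onz(t,[(376.1,228.5)],.084)*1000,"screwL",onz(t,[(379.29,230.11)],.071)*1000)
y=np.array([.12187,.99255]);c=np.array([.4498,-.3690])
print("sleeve left pred",proj(t,np.r_[c+.026*y,.112]),proj(t,np.r_[c+.026*y,.09]), "scale", proj(t,np.r_[c+.036*y,.112]))
print("plate back edge at u=382:",onz(t,[(382,222.0)],.084)*1000, "left edge v=230", onz(t,[(371.4,230)],.084)*1000)
print("TCP",bot.get_obs()["eef_pos"])
```

```text
entryL cam [[ 467.89562393 -319.12544657   84.        ]] screwL [[ 463.38728806 -331.32129449   71.        ]]
sleeve left pred [[384.36358399 232.01928248]] [[383.54654684 232.59587698]] scale [[381.38031925 231.71180155]]
plate back edge at u=382: [[ 489.69603505 -340.0115231    84.        ]] left edge v=230 [[ 463.09487997 -302.97306447   84.        ]]
TCP [ 0.44981731 -0.36899067  0.09011664]
```

Emit:
carry_out(targets=[150, 0, 0, 6, 0, 150, 0, 0, 0, 0, 150, -2.4, -6, 0, 0, 150, -2.4, -6, 0, 0, 150, 0, 0, 0, 0, 150, 0, 0, 0, 0, 150, 0, 0, 0, 0])

```text
t: 18.55
eef_pos: [0.446, -0.3752, 0.0952]
tool_rot: [-0.003, 0.746, 0.666, 0.003]
contact_force: [1.9, 17.2, 5.4]
gripper_width: 0.547
grasp_force: 62.7
```

Run:
```python
from h import *
o=bot.get_obs();print(o["eef_pos"],o["contact_force"])
t=cam("top");g=t["frame"].mean(2).astype(int)
print("    "," ".join("%3d"%x for x in range(368,390)))
for v in range(218,246): print(v,":"," ".join("%3d"%x for x in g[v,368:390]))
```

```text
[ 0.44598465 -0.37520058  0.09520245] [ 1.92112365 17.17807544  5.36727184]
     368 369 370 371 372 373 374 375 376 377 378 379 380 381 382 383 384 385 386 387 388 389
218 :  65  58  52  43  73 108 208 216 215 216 216 216 216 216 215 215 216 215 216 151 134 134
219 :  73  61  56  44  80 110 209 215 190 185 185 185 185 212 216 215 215 215 215 150 134 135
220 :  84  70  61  45  88 115 208 215 155 133 134 133 132 180 212 215 214 215 214 149 134 133
221 :  95  86  61  48  88 117 209 192 145 134 135 136 134 134 209 215 215 215 214 193 142 133
222 :  99 101  69  59  90 133 181 147 132 134 135 134 135 136 180 185 185 213 215 215 194 142
223 : 105 106  71  67  96 152 139 147 129 125 125 126 128 129 130 131 131 180 185 185 184 143
224 : 101  99  70  67  98 142 137 141 123 119 119 119 118 121 121 122 123 125 127 127 128 113
225 :  96 100  69  71 105 128 127 121 121 121 120 121 118 120 119 114 118 119 121 120 120  71
226 :  98 106  73  75  98 133 119 122 122 122 122 122 122 121 115  88 111 121 100  94  91  44
227 : 110  95  71  78  95 135 121 120 126 116 112 110 120 122 117  81  86  92  60  42
[... 1000 characters left out ...]
21 122 122 115  69  37  34  33  33  34  69
239 :  67 144  99  88 135 126 122 120 121 121 121 121 121 113  86  84  65  38  33  32  35  63
240 :  64  62  83  96 135 126 123 122 122 122 121 122 121 115  90 108 106  69  35  32  31  64
241 :  64  61  86 102 138 135 123 123 122 121 121 121 121 122 115 121 121 107 100  81  62  64
242 :  67  65  88 100 138 139 120 129 130 115 114 120 120 117 121 121 121 121 120 113 108  86
243 :  65  67  88  95 136 128  92 111 135 127 127 130 115  93 103 109 116 115 117 114 120 109
244 :  62  69  91 104 137 131 102 106 137 139 138 138 129  70  75 121 127 129 128 126 130 130
245 :  64  68  95 115 125 137 132 131 138 140 140 139 138 101 116 136 138 139 139 138 138 137
```

Emit:
carry_out(targets=[150, 0, 0, 6, 0, 150, 0, 0, 6, 0, 150, 0, 0, 0, 0, 150, 0, 0, 0, 0, 150, 0, 0, 0, 0, 150, 0, 0, 0, 0])

```text
t: 19.2
eef_pos: [0.4423, -0.3808, 0.1064]
tool_rot: [-0.002, 0.748, 0.664, -0.0]
contact_force: [-0.5, 4.8, -8.5]
gripper_width: 0.545
grasp_force: 64.4
```

Run:
```python
from h import *
o=bot.get_obs();print(o["eef_pos"],o["contact_force"],o["torque"])
t=cam("top");g=t["frame"].mean(2).astype(int)
print("    "," ".join("%3d"%x for x in range(368,390)))
for v in range(218,246): print(v,":"," ".join("%3d"%x for x in g[v,368:390]))
s=cam("side");np.savez("f5.npz",t=t["frame"],s=s["frame"])
```

```text
[ 0.44230608 -0.38083467  0.10641806] [-0.5171205   4.8229031  -8.53285344] [ 1.45041934  0.26441318 -0.0048919 ]
     368 369 370 371 372 373 374 375 376 377 378 379 380 381 382 383 384 385 386 387 388 389
218 :  64  58  53  40  75 108 208 216 217 216 216 216 215 215 215 215 215 215 215 215 151 136
219 :  73  62  56  41  79 109 208 215 215 215 190 185 211 215 216 215 215 214 215 215 150 135
220 :  83  68  61  44  87 115 208 215 216 215 154 133 178 184 185 211 214 214 215 214 149 133
221 :  93  87  62  50  89 118 209 216 191 184 144 135 134 134 134 209 214 214 215 214 193 142
222 :  98 101  68  59  91 132 209 191 147 137 130 133 136 137 135 180 212 216 216 215 215 150
223 : 102 104  73  67  94 153 210 157 137 131 116 120 123 127 126 130 179 184 185 213 215 194
224 : 101  97  71  68  99 166 185 148 139 120 113 113 114 115 114 117 121 122 125 176 180 183
225 :  96 100  70  71 103 190 150 139 136 118 113 113 112 112 114 114 113 114 114 115 116 119
226 :  97 107  72  73  97 172 145 135 132 117 115 113 115 112 115 112 101  99 112 114 104 102
227 : 109 112  76  77  95 136 137 135 131 117 1
[... 1038 characters left out ...]
15 115 116 115 114  75  37  33  33  33  35
239 :  65 146  98  91 136 138 138 137 117 115 113 113 113 114 115 101  78  53  35  36  29  33
240 :  64  64  82  95 136 140 139 134 117 114 114 114 114 112 114  89  73  95  51  33  32  33
241 :  65  62  85 103 138 139 140 136 116 114 115 114 114 114 114 105  99 112  97  51  33  32
242 :  64  65  88 100 138 138 128 137 123 113 118 112 114 115 116 113 114 114 113  96  92  75
243 :  66  69  90  97 137 128  92 113 132 130 131 127 110  97  97 108 113 110 114 114 115 106
244 :  65  68  90 106 136 132 102 106 135 139 138 138 127  70  73 122 111 105 109 110 110 106
245 :  65  65  94 116 126 136 134 130 139 141 140 140 138 102 116 136 128 129 127 129 128 126
```

Emit:
carry_out(targets=[150, 3, 10, 0, 0, 150, 0, 6, 10, 0, 150, 0, 0, 20, 0, 150, 0, 0, 15, 0, 150, 18, 8, 0, 0, 150, 22, 13, 0, 0, 150, 22, 13, 0, 0, 150, 22, 13, 0, 0, 150, 22, 13, 0, 0, 150, 16, 10, 0, 0, 150, 0, 0, 0, 0, 150, 0, 0, 0, 0, 150, 0, 0, 0, 0])

```text
t: 20.6
eef_pos: [0.5679, -0.2974, 0.1526]
tool_rot: [0.0, 0.748, 0.664, -0.001]
contact_force: [-0.5, 0.2, -3.5]
gripper_width: 0.545
grasp_force: 64.9
```

Emit:
carry_out(targets=[150, 2, 3, -30, 0, 150, 0, 0, -30, 0, 150, 0, 0, -25, 0, 150, 0, 0, -15, 0, 150, 0, 0, -10, 0, 150, 0, 0, -10, 0, 150, 0, 0, -7, 0, 150, 0, 0, -5, 0, 150, 0, 0, 0, 0, 150, 0, 0, 0, 0], newtons=20)

```text
t: 21.6
eef_pos: [0.5733, -0.2932, 0.0224]
tool_rot: [0.002, 0.747, 0.664, 0.001]
contact_force: [1.4, 0.9, 5.3]
gripper_width: 0.542
grasp_force: 63.4
```

Emit:
carry_out(targets=[50, 0, 0, 0, 0, 50, 0, 0, 0, 0, 50, 0, 0, 0, 0, 50, 0, 0, 0, 0, 50, 0, 0, 20, 0, 50, 0, 0, 30, 0, 50, 0, 0, 40, 0, 50, 0, 0, 40, 0, 50, -15, -45, 0, 0, 50, -15, -45, 0, 0, 50, -15, -45, 0, 0, 50, -15, -45, 0, 0, 50, -15, -45, 0, 0, 50, -15, -45, 0, 0, 50, 0, 0, 0, 0])

```text
t: 23.1
eef_pos: [0.4893, -0.5665, 0.1523]
tool_rot: [0.008, 0.748, 0.664, 0.005]
contact_force: [20.9, -11.7, -6.4]
gripper_width: 0.805
grasp_force: 12.0
```

Run:
```python
from h import *
print(bot.get_obs()["eef_pos"])
t=cam("top");s=cam("side");np.savez("g.npz",t=t["frame"],s=s["frame"])
for th in(130,140,150,160,170):
  try:
    print(th,rect(t,(340,183,386,212),.004,th))
  except Exception as e: print(e)
g=t["frame"].min(2)
print("    "," ".join("%3d"%x for x in range(344,388)))
for v in range(188,216): print(v,":"," ".join("%3d"%x for x in g[v,344:388]))
```

```text
[ 0.48931288 -0.56646666  0.15230574]
130 (array([ 576.50421143, -269.01608276]), (138.64654541015625, 77.02403259277344), 88.95569610595703)
140 (array([ 576.11553955, -268.5958252 ]), (137.66635131835938, 76.63191986083984), 88.70890808105469)
150 (array([ 575.82873535, -268.33666992]), (137.3008270263672, 75.64820861816406), 88.95574188232422)
160 (array([ 575.6295166 , -266.66500854]), (133.9615020751953, 75.18883514404297), 88.95572662353516)
170 (array([ 575.23321533, -275.81018066]), (114.4909896850586, 74.72927856445312), 88.9559097290039)
     344 345 346 347 348 349 350 351 352 353 354 355 356 357 358 359 360 361 362 363 364 365 366 367 368 369 370 371 372 373 374 375 376 377 378 379 380 381 382 383 384 385 386 387
188 : 115 115 115 115 117 118 116 117 118  97  83  91  99  94 100 100 108 108 101 100  98  95  96  94  95  91  89  94  98  97  97  96  91  96  95  95  90  93  91  87  89  88  95 102
189 : 110 110 110 110 111 112 111 111 106  97  90  95 101 101 102 101 103 104  96  96  93  95  97  94  95  95  95  91  94  93  91  94  91  97  99  98  93  90  89  91  96  92  98 100
1
[... 4030 characters left out ...]
91 104  37  40  42  46  46  46  45  46  47  40  40  42  40  38  39  39  38  41  42  40  41  60  74  75  57  45  40  45  44  42  38  41  49  54  50  53  61
213 : 186 184 206 210 210 210 141  58  43  39  40  47  45  41  48  45  44  45  46  43  43  40  43  45  43  47  42  38  38  44 126  96  90  77  70  53  47  48  50  54  50  49  51  55
214 : 207 210 209 210 210 210 158  76  44  38  44  46  42  38  46  46  45  49  51  48  42  48  46  43  44  43  37  41  41  76 175 179 165 158 176 176 175 161 149 125 103 101  82  64
215 : 207 209 210 210 211 212 146  66  43  41  42  40  41  41  44  42  44  48  48  47  49  56  57  50  45  42  43  40  40  99 190 207 166 150 192 207 209 203 198 174 122 179 182 180
```

Emit:
carry_out(targets=[50, 0, 0, 20, 0, 50, 0, 0, 30, 0, 50, 0, 0, 30, 0, 50, 0, 0, 20, 0, 50, 0, 0, 0, 0])

```text
t: 23.7
eef_pos: [0.4821, -0.5642, 0.2542]
tool_rot: [0.003, 0.748, 0.664, 0.0]
contact_force: [-0.1, 0.2, -0.0]
gripper_width: 0.798
grasp_force: 0.0
```

Run:
```python
from h import *
o=bot.get_obs();print(o["eef_pos"],o["contact_force"])
t=cam("top")
fr=t["frame"].copy(); fr[203:,:347]=0; fr[209:213,:349]=0; fr[212:]=0; t["frame"]=fr
for th in(110,120,130,140,150,160):
    c,d,a=rect(t,(340,186,386,216),.004,th);print(th,c,d,a)
# bore centre (bright disc inside black ring), bore floor z=.004
g=fr.min(2);w=g[195:207,356:370];m=(w>150).astype(np.uint8)
n,l,st,ce=cv2.connectedComponentsWithStats(m);print(st,ce+[356,195])
# sleeve ring dark incl. disc at rim
p=proj(t,np.array([[.57,-.30,.032]]));print(p)
for q,z in (((445,244),.062),((450,215),.2),((431,220),0)):print(onz(t,[q],z))
```

```text
[ 0.48210964 -0.56415001  0.25423523] [-0.14032681  0.22310565 -0.01745061]
110 [ 576.11016846 -282.64309692] (115.17427825927734, 73.95645141601562) 83.50560760498047
120 [ 576.31420898 -282.03219604] (112.6737060546875, 71.66656494140625) 84.55127716064453
130 [ 576.0526123  -281.52774048] (110.98828887939453, 70.14628601074219) 84.02593231201172
140 [ 576.02313232 -281.37490845] (110.0418930053711, 69.17770385742188) 83.96040344238281
150 [ 575.75164795 -281.24694824] (109.04948425292969, 67.99047088623047) 83.77898406982422
160 [ 575.72143555 -280.75512695] (107.19558715820312, 66.96824645996094) 83.7479476928711
[[ 0  0 14 12 81]
 [ 0  0  1  2  2]
 [ 2  1 10 10 79]
 [12  0  2  1  2]
 [12  9  2  3  4]] [[362.28395062 200.48148148]
 [356.         195.5       ]
 [362.41772152 200.5443038 ]
 [368.5        195.        ]
 [368.75       205.25      ]]
[[368.12834566 201.26820136]]
[[ 0.4117835  -0.55755346  0.062     ]]
[[ 0.49523563 -0.54279291  0.2       ]]
[[ 0.50262589 -0.52775068  0.        ]]
```

Emit:
carry_out(targets=[50, 8, 25, 0, 0, 50, 11, 36, 0, 0, 50, 11, 36, 0, 0, 50, 11, 36, 0, 0, 50, 11, 36, 0, 0, 50, 11, 36, 0, 0, 50, 11, 36, -20, 0, 50, 11, 32, -40, 0, 50, 8, 10, -40, 0, 50, 0, 0, -40, 0, 50, 0, 0, -40, 0, 50, 0, 0, -20, 0, 50, 0, 0, 0, 0, 50, 0, 0, 0, 0], newtons=100)

```text
t: 25.15
eef_pos: [0.5729, -0.2812, 0.0517]
tool_rot: [-0.001, 0.748, 0.664, -0.0]
contact_force: [0.5, 0.5, 0.6]
gripper_width: 0.802
grasp_force: 0.0
```

Emit:
carry_out(targets=[50, 2, 0, -15, 0, 50, 0, 0, -15, 0, 50, 0, 0, -9, 0, 50, 0, 0, 0, 0, 50, 0, 0, 0, 0, 150, 0, 0, 0, 0, 150, 0, 0, 0, 0, 150, 0, 0, 0, 0])

```text
t: 25.95
eef_pos: [0.5761, -0.2817, 0.0146]
tool_rot: [0.001, 0.748, 0.664, 0.0]
contact_force: [-1.7, 0.3, 5.0]
gripper_width: 0.545
grasp_force: 102.2
```

Emit:
carry_out(targets=[150, 0, 0, 6, 0, 150, 0, 0, 15, 0, 150, 0, 0, 20, 0, 150, 0, 0, 24, 0, 150, 0, 0, 22, 0, 150, -15, -10, 0, -0.9, 150, -25, -17, 0, 0, 150, -25, -17, 0, 0, 150, -25, -17, 0, 0, 150, -22, -16, 0, 0, 150, -14, -11, 0, 0, 150, 0, 0, 0, 0, 150, 0, 0, 0, 0, 150, 0, 0, 0, 0])

```text
t: 27.35
eef_pos: [0.4501, -0.3685, 0.1003]
tool_rot: [-0.0, 0.752, 0.659, 0.0]
contact_force: [-0.4, -0.0, -2.8]
gripper_width: 0.54
grasp_force: 103.0
```

Run:
```python
from h import *
o=bot.get_obs();print(o["eef_pos"],o["contact_force"],o["torque"],o["tool_rot"])
t=cam("top");g=t["frame"].mean(2).astype(int)
print("    "," ".join("%3d"%x for x in range(368,390)))
for v in range(216,246): print(v,":"," ".join("%3d"%x for x in g[v,368:390]))
y=np.array([.1236,.9923]);x=np.array([.9923,-.1236]);c=o["eef_pos"][:2]+[.001,.0005]
for z in(.09,):
  for n,a,b in(("+x+y",33,54),("-x+y",-33,54),("keyL",9,40),("slotend",-13,40)): print(n,proj(t,np.r_[c+a/1e3*x+b/1e3*y,z]))
```

```text
[ 0.45014985 -0.3685311   0.10029072] [-0.40060476 -0.03681027 -2.84736257] [0.02534745 0.01528656 0.00139777] [-2.39196224e-06  7.52396227e-01  6.58710662e-01  4.25061481e-04]
     368 369 370 371 372 373 374 375 376 377 378 379 380 381 382 383 384 385 386 387 388 389
216 :  57  49  47  38  66 103 204 215 190 162 199 214 214 214 215 193 114 122 134 136 134 137
217 :  57  53  49  38  75 102 207 216 215 206 214 215 216 215 215 206 185 136 133 135 134 132
218 :  65  58  52  44  73 110 179 186 186 186 212 215 215 215 216 215 216 153 135 133 134 134
219 :  71  62  54  42  80 108 131 133 133 134 180 212 215 215 215 215 215 151 134 134 133 124
220 :  83  68  53  44  86 111 133 134 132 133 133 208 214 215 214 215 214 194 143 133 134  94
221 :  94  72  52  49  89 110 137 137 136 135 134 180 184 184 212 215 215 214 194 142 106  62
222 :  98  73  60  59  92 112 135 138 136 134 132 133 132 133 180 184 184 184 184 124  64  42
223 :  87  68  60  66  95 121 136 138 135 132 131 132 131 130 130 132 132 132 133  76  51  39
224 :  66  63  64  66  97 123 136 138 129 132 132 132 132 132 131 131 131 130 
[... 1432 characters left out ...]
 61  63  83  95 138 139 131 136 135 133 134 133 134 134 134 134 123 133 102  73  74  70
241 :  64  64  86 104 138 140 141 138 130 125 125 121 123 131 131 133 134 133 106  74  70  73
242 :  66  65  87 100 139 140 127 137 132 129 129 128 130 135 120 119 116 122 102  83  74  75
243 :  66  68  89  96 137 128  92 112 137 136 138 139 138 118 113 125 125 129 124 110  72  77
244 :  64  66  92 102 136 133 101 108 137 139 139 139 139  80  89 134 138 138 137 121  75  78
245 :  65  67  96 116 128 138 133 130 139 141 139 139 138 101 117 136 138 138 138 102  74  80
+x+y [[375.88426456 221.66737807]]
-x+y [[374.13176788 241.04407966]]
keyL [[379.36540953 229.11741492]]
slotend [[378.78967857 235.57961386]]
```

Emit:
carry_out(targets=[150, -1.6, -1.8, 0, 0, 150, 0, 0, -5, 0, 150, 0, 0, -4, 0, 150, 0, 0, -4, 0, 150, 0, 0, 0, 0, 150, 0, 0, 0, 0])

```text
t: 28.0
eef_pos: [0.4478, -0.3711, 0.087]
tool_rot: [-0.0, 0.753, 0.658, -0.0]
contact_force: [0.5, -0.4, -2.5]
gripper_width: 0.542
grasp_force: 103.0
```

Emit:
carry_out(targets=[150, 0.6, 0.6, -3, 0, 150, 0, 0, -3, 0, 150, 0, 0, -1, 0, 150, 0, 0, 0, 0, 150, 0, 0, 0, 0])

```text
t: 28.5
eef_pos: [0.4484, -0.3707, 0.0803]
tool_rot: [0.0, 0.753, 0.658, 0.0]
contact_force: [0.7, -0.6, -2.7]
gripper_width: 0.542
grasp_force: 103.0
```

Emit:
carry_out(targets=[150, 0, 0, -1.5, 0, 150, 0, 0, -1, 0, 150, 0, 0, 0, 0, 150, 0, 0, 0, 0])

```text
t: 28.9
eef_pos: [0.4487, -0.3709, 0.0782]
tool_rot: [0.0, 0.753, 0.658, 0.0]
contact_force: [-0.6, 0.7, 0.7]
gripper_width: 0.539
grasp_force: 103.7
```

Emit:
carry_out(targets=[150, 0, 0, 0.8, 0, 150, 3, -0.4, 0, 0, 150, 3, -0.4, 0, 0, 150, 3, -0.4, 0, 0, 150, 0, 0, 0, 0, 150, 0, 0, 0, 0])

```text
t: 29.5
eef_pos: [0.4577, -0.3717, 0.0781]
tool_rot: [-0.0, 0.753, 0.658, 0.0]
contact_force: [1.4, -0.0, -7.9]
gripper_width: 0.538
grasp_force: 103.1
```

Emit:
carry_out(targets=[150, 0, 0, -0.7, 0, 150, 3, -0.4, 0, 0, 150, 3, -0.4, 0, 0, 150, 3, -0.4, 0, 0, 150, 2, -0.2, 0, 0, 150, 0, 0, 0, 0, 150, 0, 0, 0, 0])

```text
t: 30.2
eef_pos: [0.4671, -0.3733, 0.0779]
tool_rot: [-0.001, 0.753, 0.658, -0.001]
contact_force: [-6.0, 1.0, 1.6]
gripper_width: 0.54
grasp_force: 104.3
```

Emit:
carry_out(targets=[50, 0, 0, 0, 0, 50, 0, 0, 0, 0, 50, 0, 0, 0, 0, 50, 0, 0, 20, 0, 50, 0, 0, 35, 0, 50, 0, 0, 40, 0, 50, -15, -40, 20, 0, 50, -25, -45, 0, 0, 50, -25, -45, 0, 0, 50, -25, -45, 0, 0, 50, 0, 0, 0, 0])

```text
t: 31.3
eef_pos: [0.3737, -0.5526, 0.1928]
tool_rot: [0.001, 0.757, 0.654, -0.003]
contact_force: [-0.5, -0.0, -0.5]
gripper_width: 0.798
grasp_force: 0.0
```

Run:
```python
from h import *
o=bot.get_obs();print(o["eef_pos"],o["contact_force"])
t=cam("top");s=cam("side");np.savez("h.npz",t=t["frame"],s=s["frame"])
g=t["frame"].mean(2).astype(int)
print("    "," ".join("%3d"%x for x in range(370,412)))
for v in range(212,250): print(v,":"," ".join("%3d"%x for x in g[v,370:412]))
print("cap")
print("    "," ".join("%3d"%x for x in range(322,350)))
for v in range(200,226): print(v,":"," ".join("%3d"%x for x in g[v,322:350]))
sc=np.array([.4584,-.3709]);x=np.array([.9923,-.1236]);y=np.array([.1236,.9923]);se=sc+.009*x
for n,a,b,z in(("seat",0,0,.068),("rim",0,0,.096),("+x edge",33,40,.068),("-x edge",-33,40,.068),("+y mid",0,54,.068),("-y mid",0,-54,.068),("catch",-41,0,.0705)): print(n,proj(t,np.r_[se+a/1e3*x+b/1e3*y,z]))
```

```text
[ 0.37371257 -0.55261061  0.19279107] [-0.45704721 -0.04217751 -0.48413432]
     370 371 372 373 374 375 376 377 378 379 380 381 382 383 384 385 386 387 388 389 390 391 392 393 394 395 396 397 398 399 400 401 402 403 404 405 406 407 408 409 410 411
212 :  48  48  46  53  58  56  54  55  54  53  50  50  52  55  62  63  64  70  74  78  79  82  88  84  92 100 108 103  99  93  88  86  85  91  94 102 104 101  99 104  98  90
213 :  48  46  47  52 135 103  97  85  81  63  55  56  58  60  60  61  61  64  64  68  69  72  82  84  89  93  95 102 105  99  93  93  89  89  91 100 102 101 101 108 102  94
214 :  49  47  48  83 182 185 169 162 180 180 180 170 157 134 109 109  92  71  74  62  61  64  67  79  85  91  91 100 104 102  96  92  93  95  95 100 102 102 102 111 108  95
215 :  46  45  51 105 197 212 170 153 196 212 213 208 203 180 130 184 186 182 183 181 169 162 159 124 128 112  89 102  92  87  93  89  98 101  95  96 102 103 106 115 112  95
216 :  47  44  63 103 202 213 189 161 198 212 213 214 213 191 117 194 212 214 214 214 208 206 205 192 193 188 183 187 183 173 172 171 131 130 123  94 108  
[... 8504 characters left out ...]
213 216 192 152 156 148  90  93  98 155 120 155 116  67  50  51  51  50  56  55  63  64  63
223 : 211 216 197 189 212 216 216 215 166 162 195 185 186 147 157 116  65  48  48  51  49  53  53  54  55  60  68  70
224 : 183 211 216 216 215 214 215 215 179 182 210 194 177 128  70  47  50  46  47  50  49  48  53  54  55  61  75  76
225 : 142 208 215 215 215 215 215 215 209 191 181 130  69  51  46  47  44  44  50  47  52  54  54  56  59  63  75  86
seat [[390.96891208 228.81747649]]
rim [[392.1281762  228.02484461]]
+x edge [[380.23209377 218.10460065]]
-x edge [[378.53684003 237.16111915]]
+y mid [[375.33393012 227.17783015]]
-y mid [[406.5860802  230.45143543]]
catch [[390.05532544 240.65284646]]
```

Run:
```python
from h import *
t=cam("top");k=np.load("h.npz");g=k["t"].mean(2)
m=((g<56)).astype(np.uint8)[203:222,326:341]; m=cv2.morphologyEx(m,cv2.MORPH_OPEN,np.ones((5,5),np.uint8))
n,l,st,ce=cv2.connectedComponentsWithStats(m);print(st,ce+[326,203])
print("body",onz(t,[(333.1,212.2)],.052)*1e3,"cap",onz(t,[(333.3,209.8)],.081)*1e3)
# ring of sleeve C: outer extents
print("C bore centre guess",onz(t,[(333.4,213.5)],.032)*1e3)
s=cam("side");f=k["s"].mean(2).astype(int)
p=proj(s,np.array([[.528,-.177,.081],[.528,-.177,.054],[.528,-.177,.032]]));print(p)
u,v=p[0].astype(int)
for r in range(v-10,v+22): print(r,":"," ".join("%3d"%x for x in f[r,u-14:u+16]),"" if r>v-10 else u-14)
```

```text
[[  0   0  15  19 185]
 [  0   0   4   3  12]
 [  3   4   9  11  88]] [[333.30810811 212.54054054]
 [327.5        204.        ]
 [333.10227273 211.95454545]]
body [[ 530.58749016 -174.80964307   52.        ]] cap [[ 535.02468552 -175.13812978   81.        ]]
C bore centre guess [[ 528.5892587  -176.13386582   32.        ]]
[[339.07808518 191.37526642]
 [338.82750592 199.2052602 ]
 [338.62718111 205.45351963]]
181 :  39  56  68  88 101 102  99  96  97  95 105 104 106 103 107 112 115 118 129 129 129 124 119 116 117 119 116 113 117 122 325
182 :  40  50  62  76  92  97 100 102 101  98 106 113 114 115 117 117 118 122 121 123 123 124 121 115 116 115 109 104 106 107 
183 :  41  45  62  81  98 102 104 106 109 107 112 115 118 118 112 117 116 114 116 116 114 114 107 107 110 111 105 100  98  95 
184 :  50  59  77  94 104 103  99 107 114 113 117 120 119 120 112 114 114 110 112 114 105 106 106 107 114 107 106 101  95  91 
185 :  60  80  98 103 104 101 101 111 119 124 123 120 121 112 115 118 119 114 111 108 106 103 103 110 112 107  99  92  86  76 
186 :  78  89  97 101  98  98 101 110 118 119 113
[... 2678 characters left out ...]
5 100 109 153 182 196 213 211 209 208 206 206 206 208 207 205 206 
208 : 219 218 216 218 221 220 218 200 197 167 156 141 146 155 124 141 135 135 150 170 195 211 210 209 207 209 207 204 208 206 
209 : 217 216 214 215 215 215 216 217 217 218 220 195 167 165 142 130 132 130 132  94 127 165 191 207 209 209 206 206 204 206 
210 : 214 214 214 216 214 216 217 215 215 213 216 215 217 217 196 166 165 125 114 104 112  78 131 191 207 207 206 208 207 202 
211 : 214 216 215 214 216 215 215 214 213 215 212 214 215 214 213 217 216 177 126 103 128 107  99 143 190 206 209 206 206 203 
212 : 199 217 215 217 216 215 214 215 213 212 212 212 213 214 213 211 213 213 197 166 135 117 110 113 138 188 206 207 206 206
```

Emit:
carry_out(targets=[50, 14, 30, 0, 0, 50, 18, 42, 0, 0, 50, 18, 42, 0, 0, 50, 18, 42, 0, 0, 50, 18, 42, 0, 0, 50, 18, 42, 0, 0, 50, 18, 42, 0, 0, 50, 18, 42, 0, 0, 50, 14, 35, 0, 0, 50, 6, 18, -20, 0, 50, 0, 0, -35, 0, 50, 0, 0, -30, 0, 50, 0, 0, 0, 0, 50, 0, 0, 0, 0], newtons=30)

```text
t: 32.9
eef_pos: [0.5409, -0.1659, 0.1084]
tool_rot: [-0.0, 0.752, 0.659, 0.0]
contact_force: [0.0, -0.4, 0.7]
gripper_width: 0.809
grasp_force: 0.0
```

Emit:
carry_out(targets=[50, -7, -9, 0, 0, 50, 0, 0, 0, 0, 50, 0, 0, -20, 0, 50, 0, 0, -25, 0, 50, 0, 0, -20, 0, 50, 0, 0, -7, 0, 50, 0, 0, 0, 0, 50, 0, 0, 0, 0])

```text
t: 33.7
eef_pos: [0.5344, -0.1767, 0.0371]
tool_rot: [0.001, 0.753, 0.658, 0.0]
contact_force: [-0.1, -0.6, -0.3]
gripper_width: 0.802
grasp_force: 0.0
```

Emit:
carry_out(targets=[50, 0, 1.5, 0, 0, 50, 0, 0, 0, 0, 200, 0, 0, 0, 0, 200, 0, 0, 0, 0, 200, 0, 0, 0, 0, 200, 0, 0, 0, 0, 200, 0, 0, 0, 0])

```text
t: 34.4
eef_pos: [0.5337, -0.1749, 0.0362]
tool_rot: [0.0, 0.753, 0.658, -0.0]
contact_force: [-1.7, 0.6, 5.1]
gripper_width: 0.399
grasp_force: 29.7
```

Emit:
carry_out(targets=[200, 0, 0, 10, 0, 200, 0, 0, 25, 0, 200, 0, 0, 30, 0, 200, 0, 0, 30, 0, 200, 0, 0, 15, 0, 200, -8, -22, 0, 0, 200, -11, -32, 0, 0, 200, -11, -33, 0, 0, 200, -11, -33, 0, 0, 200, -11, -32, 0, 0, 200, -9, -27, 0, 0, 200, -6, -18, 0, 0, 200, 0, 0, 0, 0, 200, 0, 0, 0, 0, 200, 0, 0, 0, 0])

```text
t: 35.9
eef_pos: [0.4672, -0.3701, 0.1457]
tool_rot: [-0.0, 0.752, 0.659, 0.0]
contact_force: [0.4, 0.1, 0.3]
gripper_width: 0.398
grasp_force: 30.0
```

Emit:
carry_out(targets=[200, -0.5, -2.2, 0, 0, 200, 0, 0, -10, 0, 200, 0, 0, -5, 0, 200, 0, 0, -5, 0, 200, 0, 0, -3, 0, 200, 0, 0, 0, 0, 200, 0, 0, 0, 0])

```text
t: 36.6
eef_pos: [0.466, -0.3739, 0.1227]
tool_rot: [-0.0, 0.753, 0.658, 0.0]
contact_force: [-0.5, 0.7, -1.1]
gripper_width: 0.4
grasp_force: 30.0
```

Emit:
carry_out(targets=[200, 0.5, 1.2, 0, 0, 200, 0, 0, -5, 0, 200, 0, 0, -5, 0, 200, 0, 0, -5, 0, 200, 0, 0, -3, 0, 200, 0, 0, 0, 0, 200, 0, 0, 0, 0])

```text
t: 37.3
eef_pos: [0.4666, -0.3729, 0.1048]
tool_rot: [-0.0, 0.753, 0.658, 0.0]
contact_force: [-0.8, -0.0, -0.0]
gripper_width: 0.396
grasp_force: 30.1
```

Emit:
carry_out(targets=[200, 0, 0, -2, 0, 200, 0, 0, -2, 0, 200, 0, 0, -1, 0, 200, 0, 0, 0, 0, 200, 0, 0, 0, 0])

```text
t: 37.8
eef_pos: [0.4668, -0.373, 0.1003]
tool_rot: [0.0, 0.753, 0.658, 0.0]
contact_force: [-1.2, 0.8, 4.3]
gripper_width: 0.402
grasp_force: 30.5
```

Emit:
carry_out(targets=[50, 0, 0, 0, 0, 50, 0, 0, 0, 0, 50, 0, 0, 0, 0, 50, 0, 0, 0, 0, 50, 0, 0, 20, 0, 50, 0, 0, 30, 0, 50, 0, 0, 35, 0, 50, 0, 0, 35, 0, 50, -20, -45, 0, 0, 50, -25, -45, 0, 0, 50, -25, -45, 0, 0, 50, -20, -40, 0, 0, 50, 0, 0, 0, 0, 50, 0, 0, 0, 0])

```text
t: 39.2
eef_pos: [0.3768, -0.5463, 0.2193]
tool_rot: [-0.0, 0.754, 0.657, 0.0]
contact_force: [0.1, 0.5, -0.4]
gripper_width: 0.804
grasp_force: 0.0
```

Run:
```python
from h import *
o=bot.get_obs();print(o["t"],o["eef_pos"],o["contact_force"])
t=cam("top");g=t["frame"].mean(2).astype(int);r=np.load("h.npz")["t"].mean(2)
print("    "," ".join("%3d"%x for x in range(374,412)))
for v in range(216,248): print(v,":"," ".join("%3d"%x for x in g[v,374:412]))
sc=np.array([.4584,-.3709]);x=np.array([.9923,-.1236]);se=sc+.009*x
for n,z in(("cap",.145),("shoulder",.118),("rim",.096)): print(n,proj(t,np.r_[se,z]))
```

```text
39.2 [ 0.37679764 -0.54628498  0.21929774] [ 0.11078074  0.49496888 -0.40298232]
     374 375 376 377 378 379 380 381 382 383 384 385 386 387 388 389 390 391 392 393 394 395 396 397 398 399 400 401 402 403 404 405 406 407 408 409 410 411
216 : 203 213 189 162 198 213 213 213 213 191 116 195 212 214 214 213 208 206 204 192 193 188 184 187 183 172 170 170 131 130 123  92 109 100  98 113 108  94
217 : 206 214 214 205 212 214 214 213 213 204 184 201 212 213 213 213 214 214 213 213 213 214 214 214 214 196 162 180 191 192 192 184 187 184 176 171 159  88
218 : 207 214 214 214 214 213 205 203 212 214 213 213 214 213 214 213 213 213 213 214 213 213 213 213 213 203 102 172 212 213 213 214 214 173 167 206 201  84
219 : 207 213 189 210 214 213 206 204 212 213 214 213 213 213 214 214 203 210 214 213 214 214 213 213 214 213 185 202 213 213 213 213 213 158 138 213 213  82
220 : 207 213 162 208 213 214 213 213 213 213 213 213 213 213 214 213 205 195 196 197 196 212 214 214 213 203 211 212 214 213 213 213 214 203 193 214 197  84
221 : 208 214 171 210 214 214 214 214 213 213 214 186 179 211 213 188 17
[... 3600 characters left out ...]
156 211 215 214 214 214 214 215 214 215 206 205 205 214 214 215 214 214 215 214 214 213 213 213 213 213 212  95  82  71
245 : 193 205 214 216 215 215 216 134 187 214 215 216 215 215 215 215 214 214 215 215 215 214 214 200 171 214 214 214 214 214 214 214 214 213 193  95  86  73
246 : 186 183 180 184 174 178 184 160 208 214 216 215 215 215 215 215 215 215 214 214 214 214 214 152  92 199 213 214 213 214 199 164 184 213 175  95  88  71
247 : 125 145 118 126 119 118 162 176 189 193 183 179 168 168 177 184 192 209 213 214 216 215 214 192 190 206 214 214 213 214 205  89 180 213 172  92  81  67
cap [[394.25933351 226.56744434]]
shoulder [[393.06837545 227.38192544]]
rim [[392.1281762  228.02484461]]
```

```bash
python3 -c "
from station import bot
print(bot.hand_in())"
```

```text
the job is handed in; nothing more can be done
None
```

I handed the job in at about 39 s of the 51 s allowed. The last image readings match holder_b locked at the seat with the catch up behind it, and the amber bottle upright and fully down in its sleeve. holder_c was nudged about 6 mm (limit 40 mm), a first attempt on the screws failed and needed a regrasp, and the hand bumped something by the shaker, probably a cardboard tube. The hand-in returned no verdict.

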